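Wedge up a block on the gluing board and hold it

ROBOT

A 6-joint arm with a two-finger parallel gripper is mounted at the origin on the work surface; the furniture and walls round the work are solid. World frame = base frame: x ahead of the robot, y to its left, z up, the work surface at z = 0. Lengths are in m, angles in rad, forces in N, time in s.
With the tool pointing down it reaches from about 0.25 to 0.725 m from the base axis. Payload 4 kg.
Tool frame: the origin (TCP) lies where the fingers leave the gripper's body, on its centre line; the fingertips stand 73 mm ahead of it and the grasp point (between the pads) lies 54 mm ahead of it (bot.tip_reach is the z of the fingertips in the tool frame, in m); z points along the fingers, x is the direction in which the jaws open and shut, and the axes are right-handed (so a half turn about z gives the same grasp; the last joint's range is limited). The gripper opens to 85 mm and grips with 20 to 120 N. Pads are 22 mm wide; open, the fingers measure 114 mm over their backs; the gripper's body (76 mm by 85 mm) begins 54 mm behind the grasp point. The pads swing forward as they close: fully open they stand 13 mm farther back than shut.
Start: joints at [1.193, 0.241, 0.005, 1.335, 0, 1.571], TCP at [0.184, 0.465, 0.304] pointing down, gripper open.
Joint ranges: [-2.72, 2.72], [-1.05, 1.87], [-1.09, 1.28], [-1.99, 2.15], [-1.42, 1.44], [-3.14, 3.14]. Speed limits (rad/s): [2.79, 2.79, 3.14, 3.14, 3.14, 3.14].

INTERFACE

Orientations are given as a unit quaternion [x, y, z, w].
In Python, from workcell import bot, vision, job_done gives the robot as it stands.
- The arm moves only by the tool drive_tool, never from a script. Its argument "steps" is one flat list of numbers, 7 for each row, row after row: the shift along the tool's x, y, z in m, then the turn, a rotation vector about the tool's x, y, z in degrees, then the closure, from -1 (fully open) to 1 (shut). A call has 1 to 8 rows; each row shifts and turns the commanded pose from where the row before left it, along the tool's axes as they then stand; what a row does not reach is not made up. A row lasts 1/12 s, in which the tool goes at most 41.7 mm and 7.16 degrees, less where a joint would pass 70% of its speed; a pose out of reach is approached as far as the arm can. A call is refused whole if a number of a shift passes 0.0417 or a number of a turn 7.16, either way. A call with a gripper value outside its range is refused whole. The fingers move at their own pace and stop on an object; the grip force is fixed at half the most. Time passes only in rows, so rows that do not move let the fingers close. It gives the time, the measured TCP pose, the force and the opening at its end, in the units of the state.
- bot.get_obs(): the state, without advancing time (a new reading comes with each control period).
- vision.camera(name): name is "scene" or "top" or "wrist"; returns (picture, depth): 384x512x3 uint8, red, green, blue; 384x512 float32, m along the optical axis (not along the pixel's ray), 0 where there is no reading.
- vision.camera_model(name): a dict with "mtx" (3x3 intrinsics, pixels), "D" ([k1, k2, p1, p2, k3] as OpenCV has them; the pictures are not rectified), "rvec" (rotation vector, rad) and "tvec" (3), from world to camera coordinates, as OpenCV has them. Camera axes: x right, y down, z forward; pixel columns grow to the right and rows downward; lengths in m; the calibration is good to about 2 mm. A picture is of the moment at which its call begins: read the wrist's pose just before it. camera_model takes no time and is no camera call; for the wrist camera it gives the pose at the moment of the call.
- job_done(): hands the job in, once; it reports no verdict.
The state is a dict: "clock": time; "joint_pos": joint angles; "joint_vel": joint speeds; "tau": joint torques, N m; "eef_pos": TCP position; "tool_rot": TCP orientation; "ft_force": force on the tool from outside, world axes, zero at the start; "ft_torque": the same for the moment, N m; "grip_width": finger opening in m.
Only numpy, scipy, OpenCV 4.12 (cv2) and the standard library are available. Lean on these libraries where they do the work, as an engineer would, in place of code of your own. Each camera call takes 0.05 s, during which the arm holds its last target.

TASK

I want to slip a sheet under the pine block on the gluing board. Take the sawn wedge by its thick end, turn it so that the thin end points at the overhanging end of the block, and slide it flat along the bench top, in line with the block, under the middle of that end until that end has just risen: about 5 mm, never more than a centimetre. Finish holding the wedge there, still gripped and still flat on the bench; do not touch the block with the gripper, keep it straight on the board against its stop with its far end resting on the board, and leave the other things alone.

Things in the scene. Friction and masses are not known exactly. Their poses are not given: they have to be found in the camera images.
- wedge_center (a point): Loose sawn wooden wedge, 120 mm long and 50 mm wide, about 0.12 kg, always lying on its flat face with the slope on top. Its height grows evenly from 12 mm at the thin end to 45 mm at the thick end (slope 0.275). The point is half-way along and across it, 14 mm above its underside; its x axis points level along the wedge to the thin end (60 mm away), y lies across the width, z is up.
- wedge_tip (a point): Middle of the lower edge of the wedge's thin end, at bench height when the wedge lies flat; same axes as wedge_center.
- block_center (a point): Centre of the loose pale pine block, 105 mm (its x) by 220 mm (its y) by 42 mm high, about 0.35 to 0.7 kg, lying on the gluing board. At rest the centre is 41 mm above the bench. Its far (+y) end lies about 3 to 4 mm from the board's stop; its other (-y) end overhangs the board by about 84 mm, leaving a 20 mm high space to the bench below. z is up.
- block_end (a point): Middle of the lower edge of the block's overhanging end (own -y end, 110 mm from block_center); 20 mm above the bench while the block lies on the board, so its height minus 20 mm is the lift. Same axes as block_center. The lift starts when the thin end is about 29 mm past this edge, and grows 0.275 mm for each mm of push; 5 mm of lift needs the thin end about 47 mm past it.
- board: Gluing board screwed to the bench, grey laminate, 150 mm (x) by 165 mm (y) by 20 mm high, with a dark wooden stop 25 mm wide and 25 mm high across its +y end (stop's inner face at y = +57.5 mm). Origin at the centre of its underside; the bench top is z = 0. Beyond it three thick rolls hang on the back wall, above the bench's far edge: keep a raised arm drawn in there.
- glue_tin: Dark blue round glue tin, 70 mm across, 72 mm high; a bystander, origin under its centre.
- tape_measure: Round cream tape measure lying flat, 62 x 79 x 15 mm; a bystander, origin under its centre.
- mug: Green mug, 86 x 125 x 96 mm with handle; a bystander, origin under its centre.
Things that resemble listed ones, but are neither listed nor needed, are in the scene too. Leave any green, pink or turquoise look-alike of the part that bears wedge_center alone.

How it is judged:
On the way:
1. the wedge lies flat with its thin end under the overhanging end of the block, in line with the block, and the block is not lifted yet (angle between wedge_center's own z axis and vertical below 0.12 rad and height (world z) of wedge_tip below 0.006 m and y of wedge_tip in the frame of block_end above 0.004 m and x of wedge_tip in the frame of block_end between -0.03 and 0.03 m and angle between the x axis of wedge_center and the y axis of block_end, either way round below 0.3 rad and height (world z) of block_end below 0.0215 m), for 0.1 s.
At the end, for the whole second after the job is handed in: Overhanging end lifted 2.5 to 8.5 mm and still, carried by the wedge, far end on the board; wedge gripped, flat (0.12 rad, tip under 6 mm up), within 30 mm and 0.3 rad of the block's middle line; block within 25 mm, 0.12 rad and 13 mm of the stop, not touched by the robot (angle between wedge_center's own z axis and vertical below 0.12 rad and height (world z) of wedge_tip below 0.006 m and height (world z) of block_end between 0.0225 and 0.0285 m and contact force between wedge and block above 0.5 N and contact force between the fingers and wedge above 2 N and contact force between block and board above 0.3 N and contact force between each of the arm, the fingers and block below 0.3 N and x of wedge_tip in the frame of block_end between -0.03 and 0.03 m and angle between the x axis of wedge_center and the y axis of block_end, either way round below 0.3 rad and y of block_center in the frame of board above -0.066 m and x of block_center in the frame of board between -0.025 and 0.025 m and angle between the y axis of board and the y axis of block_end, either way round below 0.12 rad and linear speed of block below 0.01 m/s); the arm keeps its last pose, push and grip.
It fails at once if the overhanging end of the block is lifted more than 13 mm (height (world z) of block_end above 0.033 m).
It fails at once if the robot touches the block with more than 1.5 N (contact force between any of the arm, the fingers and block above 1.5 N).
It fails at once if a bystander is moved more than 20 mm (distance of any of glue_tin, tape_measure, mug from where it was at the start of the episode above 0.02 m).
It also fails if it takes over 45 s, if anything falls off the work surface, if the arm or the gripper's body presses on something with over 40 N, if the wrist force passes 120 N, or if a joint passes its speed limit or range.

## Working session

There is one attempt and no reset: what is moved stays moved. The work goes in short steps, Python scripts to look and compute and a tool call to move; the robot and the scene stay as the last step left them, time stands still between calls to the robot, and variables do not carry over. Pictures are saved under pics/ and viewed, and the job is handed in when it is done.

Besides the shell and the picture viewer there is one more tool, called after "Call:" as name(argument=value, ...) on one line, values as JSON. drive_tool: Moves the arm, as the interface text tells. Its arguments: {"type":"object","properties":{"steps":{"type":"array"}},"required":["steps"]}

```bash
mkdir -p pics; ls; cat > h.py <<'E'
import numpy as np, cv2
from workcell import bot, vision, job_done
from scipy.spatial.transform import Rotation as R
def snap(name,fn):
    m=vision.camera_model(name)
    p,d=vision.camera(name)
    cv2.imwrite('pics/'+fn+'.png',p[:,:,::-1]); np.savez('pics/'+fn+'.npz',p=p,d=d,mtx=m['mtx'],D=m['D'],r=m['rvec'],t=m['tvec'])
    return p,d,m
def load(fn):
    z=np.load('pics/'+fn+'.npz'); return z['p'],z['d'],dict(mtx=z['mtx'],D=z['D'],rvec=z['r'],tvec=z['t'])
def cloud(d,m):
    h,w=d.shape
    uv=np.stack(np.meshgrid(np.arange(w),np.arange(h)),-1).reshape(-1,1,2).astype(np.float64)
    n=cv2.undistortPoints(uv,np.array(m['mtx']),np.array(m['D'])).reshape(h,w,2)
    c=np.dstack([n*d[...,None],d])
    Rm=cv2.Rodrigues(np.array(m['rvec'],float))[0]
    return (c-np.array(m['tvec']).reshape(3))@Rm
E
python3 - <<'E'
from h import *
for n in('scene','top','wrist'):
    snap(n,n+'0')
o=bot.get_obs();print(o['clock'],o['eef_pos'],o['tool_rot'],o['grip_width'],bot.tip_reach,o['ft_force'])
E
```

```text
pics
0.15 [0.18429636 0.46441552 0.30322175] [ 8.27304567e-01  5.61753067e-01 -6.60858553e-04  4.56908493e-04] 0.0859503201259618 0.0726 [0.38609439 0.17637424 0.36411088]
```

View pics/scene0.png

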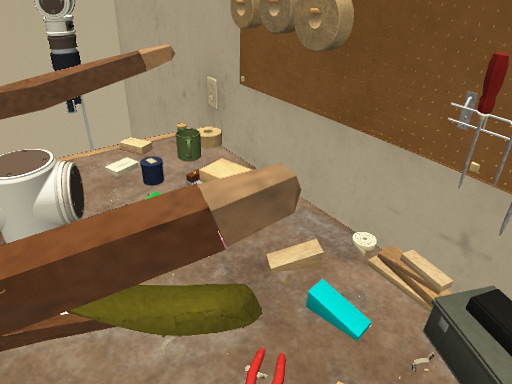

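View pics/top0.png

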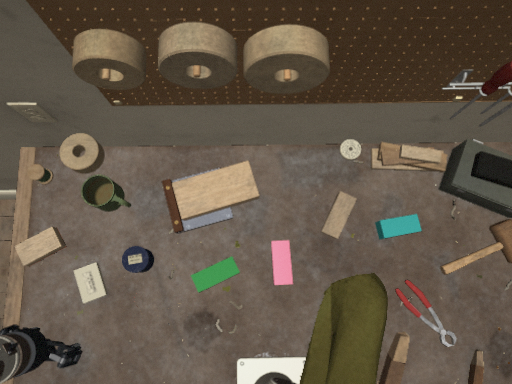

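View pics/wrist0.png

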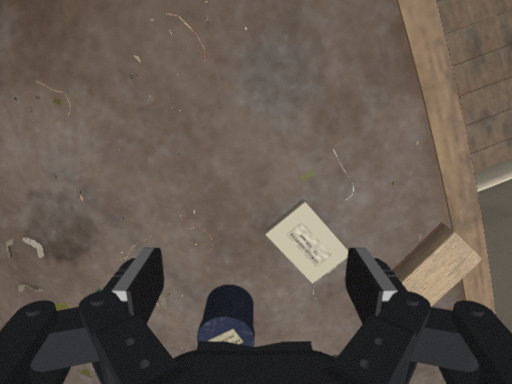

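Candidates for the wedge are the wood piece at top (340,214) and the wood piece at top (40,246). The green (215,274), pink (282,262) and turquoise (399,226) ones are look-alikes to leave alone. I'll enlarge both wood pieces and check their heights.

```bash
python3 - <<'E'
from h import *
p,d,m=load('top0'); P=cloud(d,m)
np.set_printoptions(precision=4,suppress=True)
for u,v in [(300,230),(330,228),(340,214),(347,198),(40,246),(215,190),(245,180),(185,205),(173,205),(205,222),(227,213),(136,260),(350,149),(104,194),(320,40),(100,60),(215,274),(282,262),(399,226)]:
    print((u,v),P[v,u])
a=cv2.resize(p[180:250,300:440,::-1],None,fx=5,fy=5,interpolation=cv2.INTER_CUBIC)
b=cv2.resize(p[150:240,150:270,::-1],None,fx=5,fy=5,interpolation=cv2.INTER_CUBIC)
cv2.imwrite('pics/c1.png',a);cv2.imwrite('pics/c2.png',b)
z=P[...,2]
for v in range(190,242,4): print(v,[ '%3d'%round(z[v,u]*1000) for u in range(318,362,3)])
print()
for v in range(158,236,4): print(v,[ '%3d'%round(z[v,u]*1000) for u in range(160,266,5)])
p,d,m=load('scene0'); P=cloud(d,m)
for u,v in [(294,256),(280,265),(310,245),(225,170)]: print((u,v),P[v,u])
cv2.imwrite('pics/c3.png',cv2.resize(p[140:280,170:340,::-1],None,fx=4,fy=4,interpolation=cv2.INTER_CUBIC))
E
```

```text
(300, 230) [ 0.4314 -0.0868 -0.0025]
(330, 228) [ 0.4336 -0.1687  0.0182]
(340, 214) [ 0.4711 -0.1964  0.0299]
(347, 198) [ 0.5139 -0.2155  0.0427]
(40, 246) [0.3964 0.6243 0.0253]
(215, 190) [0.5373 0.1497 0.0626]
(245, 180) [0.5652 0.0676 0.0588]
(185, 205) [0.4971 0.2307 0.0616]
(173, 205) [0.5005 0.2662 0.0445]
(205, 222) [0.4557 0.1812 0.018 ]
(227, 213) [0.48   0.1196 0.0193]
(136, 260) [0.3519 0.3546 0.0675]
(350, 149) [ 0.6714 -0.245  -0.0067]
(104, 194) [0.542  0.4688 0.0052]
(320, 40) [ 0.6782 -0.0615  0.5557]
(100, 60) [0.6434 0.2883 0.5578]
(215, 274) [0.3123 0.1522 0.0255]
(282, 262) [ 0.3413 -0.0306  0.0266]
(399, 226) [ 0.4352 -0.3593  0.0286]
190 ['  0', ' -2', ' -3', ' -2', ' -1', ' -6', ' -2', ' -1', '  2', ' -3', '  1', '  0', ' -1', '  1', '  0']
194 ['  0', ' -1', '  1', '  0', ' -2', '  1', ' -2', ' 42', ' 45', ' 44', ' -8', '  3', '  1', '  1', '  0']
198 ['  0', ' -7', '  2', ' -4', ' -3', ' -3', ' 13', ' 37', '1160', ' 41', ' 45', ' 39', ' 47', ' -1', ' -2']
202 [' -3', ' -3', '  3', ' -1', ' -2', '  0', ' 41', ' 37', ' 38', ' 37', ' 39', ' 43', ' 41', '  2',
[... 3627 characters left out ...]
 ' 13', '  0', '1160', '  1', ' -2', '  0', '  1', ' -3', ' -5', '  1', ' -1']
226 [' -5', ' -2', ' -2', ' 40', ' 44', ' 18', ' 18', ' 20', ' 20', '  2', ' -2', ' -1', '  1', ' -1', ' -3', ' -2', ' -2', ' -1', '  0', '  2', '  0', ' -2']
230 ['  1', ' -2', '  0', ' 44', ' 41', ' 18', '  0', ' -2', '  2', '  2', ' -1', '  3', '  0', '  3', ' -5', '  6', '  0', ' -2', ' -1', ' -4', ' -2', ' -2']
234 ['  2', '  3', ' -3', '  0', '  0', '  1', '  0', '  0', ' -1', '  0', '  1', ' -4', ' -1', ' -4', '  1', '  2', '  1', ' -3', ' -1', '  6', ' -3', '  1']
(294, 256) [ 0.4655 -0.2028  0.0277]
(280, 265) [ 0.4275 -0.2     0.0178]
(310, 245) [ 0.5141 -0.2027  0.0374]
(225, 170) [0.527  0.1882 0.0605]
```

View pics/c1.png

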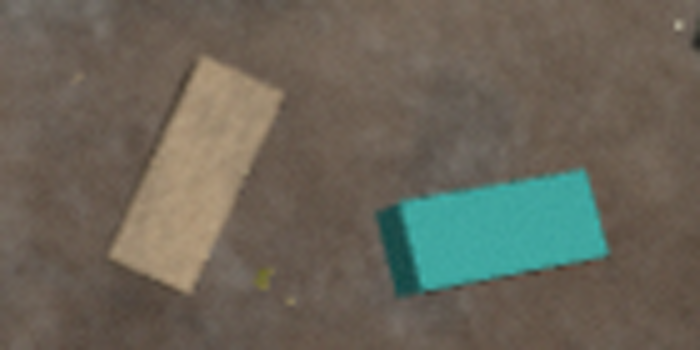

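View pics/c2.png

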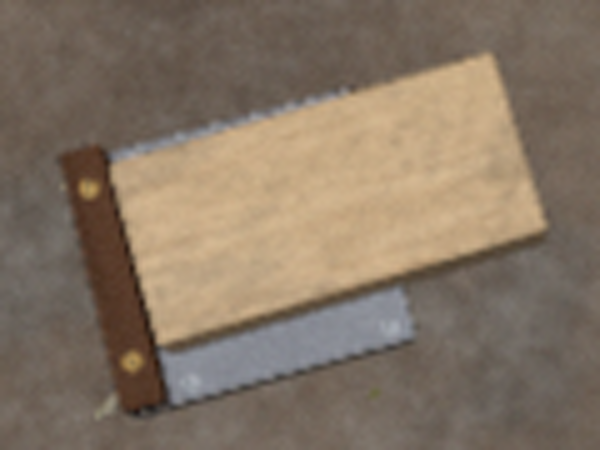

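View pics/c3.png

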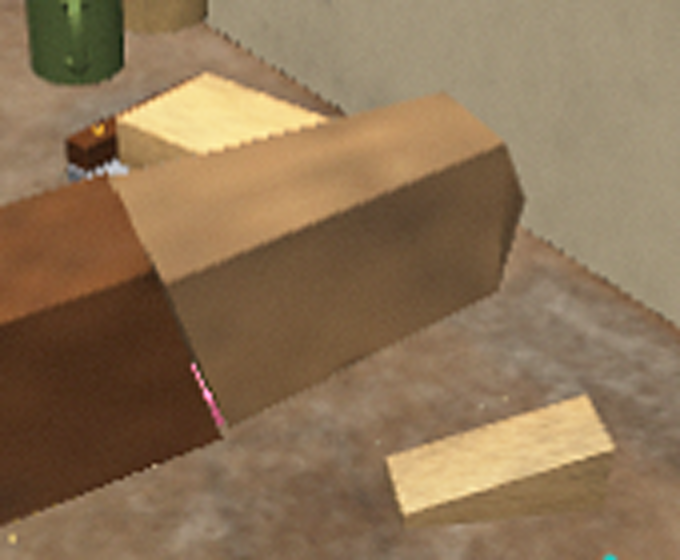

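The piece at top (340,214) has the sloped top, 12 mm near (330,236) up to 45 mm near (346,198), so it is the bare-wood wedge. Its thin end points towards the robot. Next I'll fit its pose and the block's, and check for overhead obstacles.

```bash
cat > fit.py <<'E'
from h import *
np.set_printoptions(precision=4,suppress=True)
def rect(fn,box,zlo,zhi):
    p,d,m=load(fn);P=cloud(d,m)
    u0,v0,u1,v1=box
    Q=P[v0:v1,u0:u1]
    mk=((Q[...,2]>zlo)&(Q[...,2]<zhi)).astype(np.uint8)
    mk=cv2.morphologyEx(mk,cv2.MORPH_CLOSE,np.ones((3,3)))
    n,l,s,_=cv2.connectedComponentsWithStats(mk)
    k=1+np.argmax(s[1:,4]); q=Q[(l==k)&(Q[...,2]>zlo)&(Q[...,2]<zhi)]
    return q
def show(q):
    r=cv2.minAreaRect((q[:,:2]*1000).astype(np.float32)); print(len(q),'rect',r,'median z',np.median(q[:,2]),'centroid',q.mean(0))
    print(cv2.boxPoints(r)); return r
E
python3 - <<'E'
from fit import *
q=rect('top0',(316,186,366,244),.007,.055);show(q)
A=np.c_[q[:,:2],np.ones(len(q))];g=np.linalg.lstsq(A,q[:,2],rcond=None)[0];print('plane',g,np.hypot(*g[:2]),'thin dir az',np.degrees(np.arctan2(-g[1],-g[0])))
print('block');q=rect('top0',(155,155,270,235),.053,.075);show(q)
print('stop');q=rect('top0',(155,155,190,240),.034,.053);show(q)
p,d,m=load('top0');P=cloud(d,m)
for u,v in [(345,300),(340,350),(398,350),(478,365),(395,375),(330,40),(285,60),(200,60),(110,55),(250,370)]: print((u,v),P[v,u])
h=P[...,2]; 
q=P[(h>.1)&(P[...,0]<0.6)&(d>0)&(P[...,0]>0.0)&(abs(P[...,1])<.6)]
print(q[:,0].min(),q[:,0].max(),q[:,1].min(),q[:,1].max(),q[:,2].max())
mt,Dm=np.array(m['mtx']),np.array(m['D'])
p2,d2,m2=load('scene0');P2=cloud(d2,m2);print('scene beam',P2[220,150],P2[200,260],P2[310,200],P2[75,100])
print('cams',[(-cv2.Rodrigues(x['rvec'])[0].T@x['tvec'].reshape(3)) for x in (m,m2)])
E
```

```text
843 rect ((468.1071472167969, -195.8175048828125), (59.825103759765625, 121.49325561523438), 64.64666748046875) median z 0.02716081208013962 centroid [ 0.469  -0.1929  0.0275]
[[ 400.4028 -196.8374]
 [ 510.1944 -248.8607]
 [ 535.8115 -194.7977]
 [ 426.0199 -142.7743]]
plane [ 0.224  -0.1506 -0.1066] 0.26989272307870077 thin dir az 146.08703584417037
block
3038 rect ((540.068603515625, 150.7234344482422), (106.11547088623047, 219.83241271972656), 16.33617401123047) median z 0.060904136404218275 centroid [0.5388 0.1512 0.0609]
[[458.2365 241.2784]
 [520.0693  30.3211]
 [621.9007  60.1685]
 [560.0679 271.1258]]
stop
511 rect ((503.7745666503906, 257.37445068359375), (148.97171020507812, 51.69589614868164), 14.503607749938965) median z 0.043563256745845096 centroid [0.4982 0.2686 0.0435]
[[425.1891 263.7444]
 [438.1358 213.6959]
 [582.3601 251.0045]
 [569.4133 301.053 ]]
(345, 300) [ 0.2393 -0.1912  0.0544]
(340, 350) [ 0.1229 -0.162   0.0975]
(398, 350) [ 0.1888 -0.1707  0.4931]
(478, 365) [ 0.0694 -0.5331  0.0298]
(395, 375) [ 0.1509 -0.1656  0.4849]
(330, 40) [ 0.6982 -0.0849  0.5232]
(285, 60) [ 0.644  -0.0038  0.5552]
(200, 60) [0.6439 0.1318 0.5566]
(110, 55) [0.6478 0.2706 0.5649]
(250, 370) [0.0642 0.0605 0.0163]
0.0491959973713648 0.599960773562803 -0.599982538729145 0.5283835209833048 0.533522417812346
scene beam [ 0.0429 -0.5344  0.4863] [ 0.088  -0.5487  0.4879] [ 0.1876 -0.2743  0.0949] [ 0.1204 -0.1686  0.4651]
cams [array([0.3038, 0.0563, 1.1605]), array([ 0.0041, -0.6554,  0.5724])]
```

```bash
python3 - <<'E'
from fit import *
for fn in('top0','scene0'):
    p,d,m=load(fn);P=cloud(d,m)
    mk=((P[...,2]>.2)&(d>.02)&(P[...,0]<.6)&(P[...,0]>-.3)&(P[...,1]<.1)&(P[...,1]>-.9)).astype(np.uint8)
    n,l,s,_=cv2.connectedComponentsWithStats(mk)
    for k in range(1,n):
        if s[k,4]>40:
            q=P[l==k];print(fn,s[k],q.min(0),q.max(0),np.median(q,0))
            if fn=='scene0':
                for x in np.arange(-.3,.4,.05):
                    w=q[(q[:,0]>x)&(q[:,0]<x+.05)]
                    if len(w)>5: print('  x',round(x,2),np.percentile(w,2,0)[1:],np.percentile(w,98,0)[1:])
p,d,m=load('top0')
cv2.imwrite('pics/c4.png',cv2.resize(p[270:384,230:512,::-1],None,fx=2.8,fy=2.8))
p,d,m=load('scene0')
cv2.imwrite('pics/c5.png',cv2.resize(p[0:250,0:310,::-1],None,fx=2.4,fy=2.4))
E
```

```text
top0 [ 377  331   32   53 1026] [ 0.1314 -0.1873  0.4499] [ 0.2156 -0.1457  0.4989] [ 0.172  -0.1679  0.4874]
top0 [267 377  28   7 119] [ 0.0744 -0.0359  0.2002] [0.0935 0.0244 0.2668] [0.0885 0.0024 0.236 ]
scene0 [   0   44  175   75 5008] [-0.0037 -0.1924  0.4227] [ 0.2167 -0.1077  0.4967] [ 0.0888 -0.1567  0.4607]
  x -0.05 [-0.1367  0.4229] [-0.1328  0.4358]
  x -0.0 [-0.1491  0.4253] [-0.1166  0.4624]
  x 0.05 [-0.1627  0.4342] [-0.1297  0.4721]
  x 0.1 [-0.1767  0.448 ] [-0.1451  0.4829]
  x 0.15 [-0.1881  0.462 ] [-0.159   0.4925]
  x 0.2 [-0.1916  0.4763] [-0.1741  0.4965]
scene0 [    0   149   302   188 29392] [-0.0587 -0.555   0.2   ] [0.1115 0.0561 0.4977] [ 0.0309 -0.5289  0.4741]
  x -0.1 [-0.0403  0.2003] [-0.0228  0.231 ]
  x -0.05 [-0.5271  0.208 ] [0.0149 0.4764]
  x -0.0 [-0.5403  0.2223] [0.0039 0.4863]
  x 0.05 [-0.5517  0.224 ] [-0.0167  0.4955]
  x 0.1 [-0.5543  0.4787] [-0.5381  0.4973]
```

View pics/c4.png

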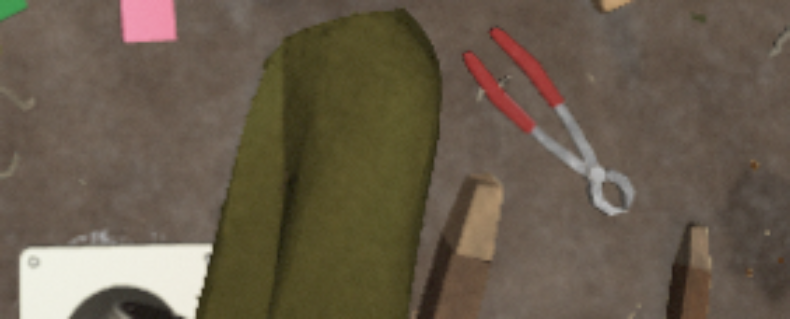

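View pics/c5.png

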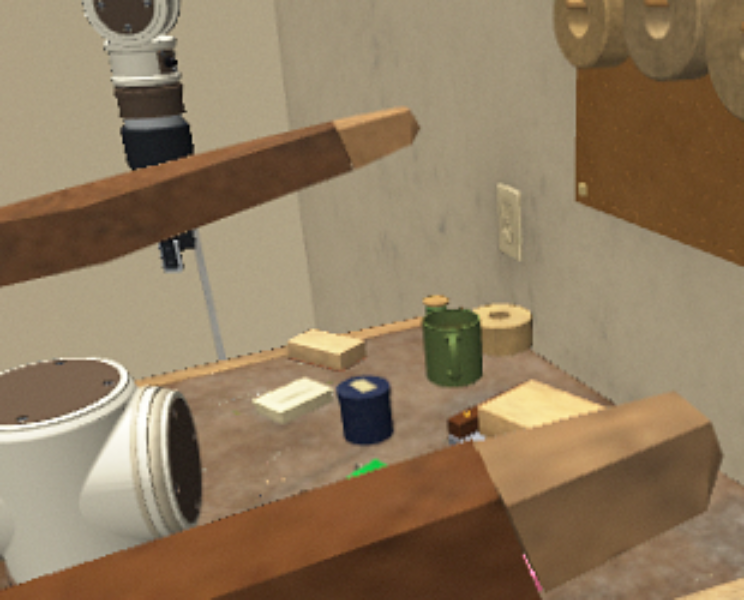

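The arm must clear two raised beams, the nearer one ending at about (0.21,-0.18,0.49), and the olive roll, which is about 0.1 m high. I'll move partway and learn the kinematics on the way.

Call:
drive_tool(steps=[-0.0194,0.0288,0,0,0,0,-1,-0.0194,0.0288,0,0,0,0,-1,-0.0194,0.0288,0,0,0,0,-1,-0.0194,0.0288,0,0,0,0,-1,-0.0194,0.0288,0,0,0,0,-1,-0.0194,0.0288,0,0,0,0,-1])

```text
clock: 0.65
eef_pos: [0.3025, 0.2913, 0.3037]
tool_rot: [0.827, 0.562, -0.0, 0.0]
ft_force: [0.5, 0.7, -0.1]
grip_width: 0.0854
```

```bash
python3 -c "
from h import *
o=bot.get_obs();print(o['clock'],o['joint_pos'],o['eef_pos'],o['tool_rot'])"
```

```text
0.65 [ 7.66508824e-01  8.23956066e-02 -1.86634181e-01  1.30208357e+00
 -4.39660760e-05  1.14367921e+00] [0.3025065  0.29127467 0.30370603] [ 8.27130939e-01  5.62009239e-01 -1.52527493e-04  4.84380292e-05]
```

Call:
drive_tool(steps=[-0.0194,0.0288,0,0,0,0,-1,-0.0194,0.0288,0,0,0,0,-1,-0.0194,0.0288,0,0,0,0,-1,-0.0194,0.0288,0,0,0,0,-1,-0.0194,0.0288,0,0,0,0,-1,-0.0194,0.0288,0,0,0,0,-1,0,0,0,0,0,0,-1])

```text
clock: 1.23
eef_pos: [0.4223, 0.1167, 0.3036]
tool_rot: [0.829, 0.559, 0.0, 0.001]
ft_force: [0.8, -0.1, 0.9]
grip_width: 0.0858
```

```bash
python3 - <<'E'
from h import *
o=bot.get_obs();print(o['clock'],o['joint_pos'],o['eef_pos'],o['tool_rot'])
p,d,m=snap('top','top1')
P=cloud(d,m)
for fn in ['top','scene']: pass
p,d,m=snap('scene','scene1')
E
```

```text
1.2333 [ 0.2708742   0.11787472 -0.14669886  1.30541681 -0.00236494  0.65598708] [0.42232366 0.11671235 0.30364908] [8.29355922e-01 5.58719244e-01 8.08420325e-06 1.24922062e-03]
```

View pics/top1.png

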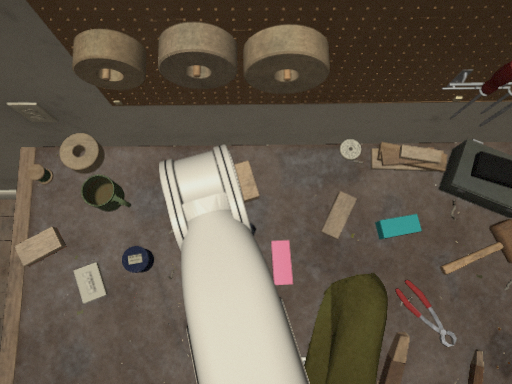

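View pics/scene1.png

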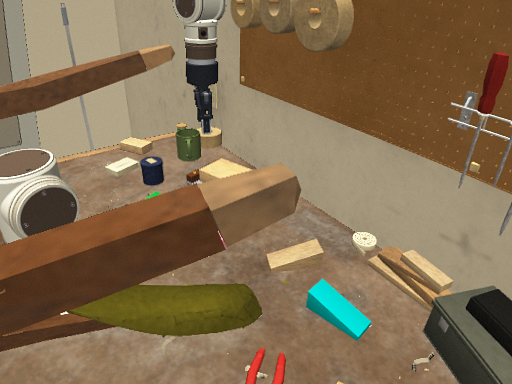

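```bash
python3 - <<'E'
from fit import *
p,d,m=load('top1');P=cloud(d,m)
for v in (150,180,205,220,250,280,310,340,370,382):
    w=P[v]; k=np.where((w[:,2]>.15)&(d[v]>0)&(np.arange(512)<310))[0]
    print(v,k.min(),k.max(),w[k[0]+1],w[(k[0]+k[-1])//2],w[k[-1]-1])
# fit kinematics
from scipy.optimize import least_squares
D=[([1.193,.241,.005,1.335],[0.184296,0.464415,.3032]),([.7665,.0824,-.1866,1.3021],[.3025,.2913,.3037]),([.2709,.1179,-.1467,1.3054],[.4223,.1167,.3036])]
for q,x in D: print(np.hypot(*x[:2]),np.arctan2(x[1],x[0])-q[0],q[1]+q[2]+q[3])
E
```

```text
150 213 227 [0.4602 0.0998 0.6657] [0.4588 0.092  0.6701] [0.458  0.0844 0.6724]
180 160 237 [0.4191 0.1617 0.6796] [0.4195 0.1181 0.6757] [0.4176 0.072  0.6813]
205 166 243 [0.3878 0.1528 0.6846] [0.387  0.1095 0.6858] [0.386  0.065  0.6875]
220 170 247 [0.3694 0.1469 0.6888] [0.3688 0.1044 0.6888] [0.3694 0.0606 0.6797]
250 180 259 [0.3353 0.1361 0.6813] [0.3334 0.0909 0.7   ] [0.3333 0.0473 0.6902]
280 182 272 [0.3014 0.1304 0.6986] [0.3006 0.0816 0.7089] [0.2997 0.0338 0.7014]
310 185 285 [0.27   0.1255 0.7053] [0.27   0.0728 0.7185] [0.2672 0.0199 0.6951]
340 188 295 [0.2393 0.122  0.7038] [0.2411 0.0667 0.7249] [0.2376 0.0114 0.7084]
370 194 305 [0.2105 0.1147 0.7083] [0.214  0.0589 0.7316] [0.2098 0.0031 0.7172]
382 196 309 [0.2001 0.1118 0.7133] [0.2039 0.0561 0.7354] [ 0.1993 -0.      0.721 ]
0.4996461826542859 2.1607564462788886e-05 1.581
0.4199546880319352 3.88300912457229e-05 1.1979
0.4381280406456542 -0.0012848694817805262 1.2766
```

```bash
python3 - <<'E'
from fit import *
p,d,m=load('scene1');P=cloud(d,m)
pts=np.array([[0,0,.1],[0,0,.25],[0.03,0.01,.5],[.055,.015,.73],[.2,.055,.69]],float)
print(cv2.projectPoints(pts,m['rvec'],m['tvec'],m['mtx'],m['D'])[0].reshape(-1,2))
for u,v in [(20,160),(60,165),(45,212),(10,200),(5,180),(200,10),(2,100),(2,130),(2,140)]: print((u,v),P[v,u])
print(P[5:40:8,2],P[60:84:6,10])
E
```

```text
[[  48.1127  256.8693]
 [  26.2148  190.8077]
 [   5.0918   38.5572]
 [  -4.4647 -131.6482]
 [  94.001   -95.1623]]
(20, 160) [0.005  0.0032 0.3071]
(60, 165) [ 0.1247  0.6463 -0.0036]
(45, 212) [ 0.0172 -0.0849  0.247 ]
(10, 200) [-0.0256 -0.0694  0.276 ]
(5, 180) [-0.024  -0.0507  0.3023]
(200, 10) [0.3964 0.0697 0.5191]
(2, 100) [ 0.0041 -0.1348  0.4449]
(2, 130) [-0.0091  0.0646  0.3445]
(2, 140) [-0.0138  0.0658  0.3263]
[[0.0391 0.0796 0.5447]
 [0.0366 0.079  0.5325]
 [0.0341 0.0813 0.5201]
 [0.0313 0.0771 0.5081]
 [0.0285 0.0772 0.4957]] [[0.0324 0.0782 0.4574]
 [0.0302 0.0792 0.4474]
 [0.0277 0.0735 0.4386]
 [0.0255 0.0755 0.4283]]
```

The upper arm sits on the left side, so it clears the beam. I'll go above the wedge.

Call:
drive_tool(steps=[-0.033,0.0215,0.006,0,0,0,-1,-0.033,0.0215,0.006,0,0,0,-1,-0.033,0.0215,0.006,0,0,0,-1,-0.033,0.0215,0.006,0,0,0,-1,-0.033,0.0215,0.006,0,0,0,-1,-0.033,0.0215,0.006,0,0,0,-1,-0.033,0.0215,0.006,0,0,0,-1,-0.033,0.0215,0.006,0,0,3.4,-1])

```text
clock: 2.0
eef_pos: [0.4825, -0.1879, 0.2556]
tool_rot: [0.843, 0.538, 0.0, -0.0]
ft_force: [0.3, 0.9, -0.2]
grip_width: 0.0853
```

Call:
drive_tool(steps=[0,0,0,0,0,0,-1,0,0,0,0,0,0,-1])

```text
clock: 2.17
eef_pos: [0.4821, -0.188, 0.2549]
tool_rot: [0.844, 0.536, -0.0, -0.001]
ft_force: [-1.0, 0.3, 0.8]
grip_width: 0.0855
```

```bash
python3 - <<'E'
from fit import *
o=bot.get_obs();print(o['clock'],o['joint_pos'],o['eef_pos'],o['tool_rot'],o['ft_force'])
snap('wrist','wrist2')
snap('top','top2')
p,d,m=load('wrist2');P=cloud(d,m)
print(P[100,100],P[200,256],d[200,256])
E
```

```text
2.1667 [-0.3722  0.3028 -0.041   1.2294  0.0006  0.0662] [ 0.4821 -0.188   0.2549] [ 0.8439  0.5364 -0.0004 -0.0011] [-0.9672  0.2886  0.7755]
[ 0.347  -0.2972 -0.0018] [ 0.5    -0.1939  0.0359] 0.30320984
```

View pics/wrist2.png

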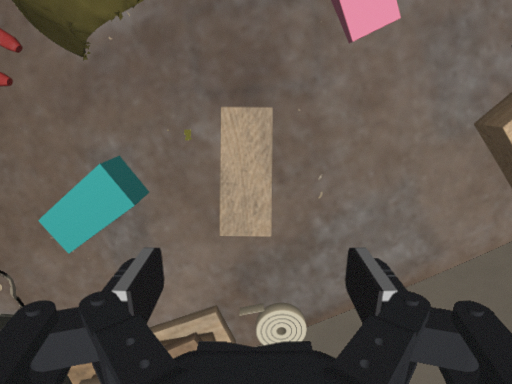

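View pics/top2.png

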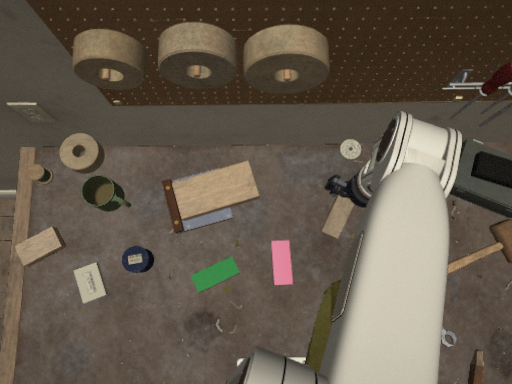

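The wrist view shows the wedge squarely, columns 220–272 and rows 107 (thin end) to 236 (thick end). I'll fit it.

```bash
python3 - <<'E'
from fit import *
for b in [(205,95,290,250)]:
    q=rect('wrist2',b,.007,.055);r=show(q)
    A=np.c_[q[:,:2],np.ones(len(q))];g=np.linalg.lstsq(A,q[:,2],rcond=None)[0];print('plane',g,np.hypot(*g[:2]),'thin az',np.degrees(np.arctan2(-g[1],-g[0])))
p,d,m=load('wrist2');P=cloud(d,m)
# colour corners -> rays at known top heights
def ray(u,v,z):
    n=cv2.undistortPoints(np.array([[[u,v]]],float),m['mtx'],m['D']).reshape(2);Rm=cv2.Rodrigues(m['rvec'])[0]
    w=Rm.T@np.array([n[0],n[1],1]);c=-Rm.T@m['tvec'].reshape(3);return c+w*(z-c[2])/w[2]
def near(u,v):
    return P[v,u]
c=[ray(221,107,.012),ray(272,107,.012),ray(271,236,.045),ray(220,236,.045)]
print(np.array(c)); 
a=(c[0]+c[1])/2;b=(c[2]+c[3])/2;print('mid',(a+b)/2,'len',np.linalg.norm((a-b)[:2]),'az',np.degrees(np.arctan2(*(a-b)[1::-1])),np.linalg.norm(c[0]-c[1]),np.linalg.norm(c[2]-c[3]))
g=cv2.resize(p[90:250,200:295,::-1],None,fx=3.7,fy=3.7,interpolation=cv2.INTER_CUBIC);cv2.imwrite('pics/c6.png',g)
o=bot.get_obs();M=R.from_quat(o['tool_rot']).as_matrix();print('toolx az',np.degrees(np.arctan2(M[1,0],M[0,0])))
E
```

```text
6643 rect ((472.23077392578125, -191.7802734375), (50.15148162841797, 120.04546356201172), 64.19893646240234) median z 0.028051842236729945 centroid [ 0.472  -0.1916  0.028 ]
[[ 407.2775 -188.2315]
 [ 515.3557 -240.481 ]
 [ 537.1841 -195.3291]
 [ 429.1058 -143.0796]]
plane [ 0.2481 -0.118  -0.1117] 0.274715967868722 thin az 154.5640922468181
[[ 0.4076 -0.1877  0.012 ]
 [ 0.4285 -0.1434  0.012 ]
 [ 0.5365 -0.1951  0.045 ]
 [ 0.5156 -0.2397  0.045 ]]
mid [ 0.4721 -0.1915  0.0285] len 0.11980973699414715 az 154.36347588651662 0.049052568905911864 0.049259988829499314
toolx az 65.07610302515847
```

View pics/c6.png

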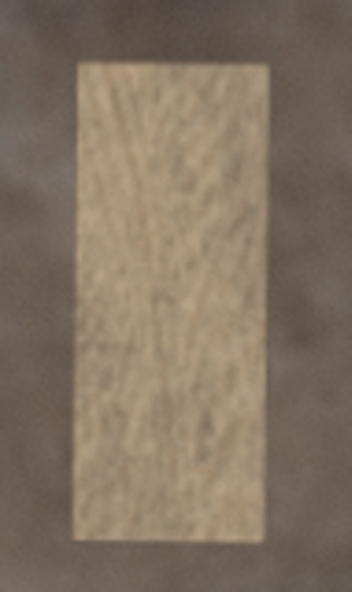

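Call:
drive_tool(steps=[-0.0082,0.0386,0.015,0,0,0.8,-1,0,0,0.036,0,0,0,-1,0,0,0.036,0,0,0,-1,0,0,0.036,0,0,0,-1,0,0,0.03,0,0,0,-1,0,0,0.016,0,0,0,-1,0,0,0.008,0,0,0,-1,0,0,0,0,0,0,-1])

```text
clock: 2.93
eef_pos: [0.5125, -0.209, 0.0777]
tool_rot: [0.846, 0.532, -0.001, -0.002]
ft_force: [0.2, -0.6, 0.1]
grip_width: 0.0854
```

```bash
python3 - <<'E'
from fit import *
o=bot.get_obs();print(o['clock'],o['joint_pos'],o['eef_pos'],o['tool_rot'],o['ft_force'])
snap('wrist','wrist3');snap('scene','scene3')
E
```

```text
2.9333 [-0.3873  0.5448 -0.177   0.8528  0.0002  0.0607] [ 0.5125 -0.209   0.0777] [ 0.8465  0.5324 -0.001  -0.0016] [ 0.1576 -0.5946  0.1084]
```

View pics/wrist3.png

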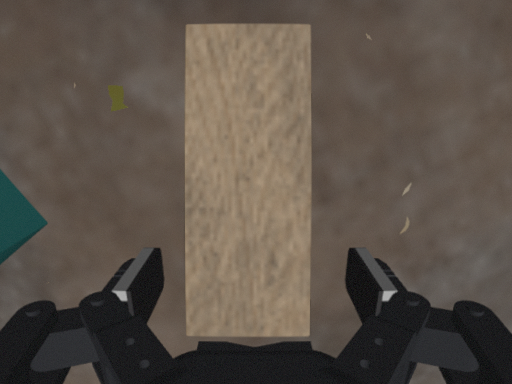

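View pics/scene3.png

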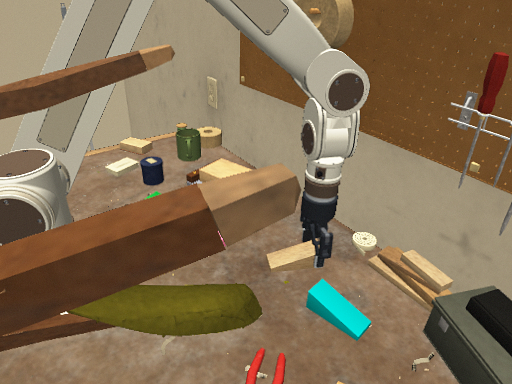

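The wedge sits between the open fingers, columns 186–310, about 2 mm off centre. I'll correct that and grip.

Call:
drive_tool(steps=[-0.002,0.002,0,0,0,0,-1,0,0,0,0,0,0,-1,0,0,0,0,0,0,1,0,0,0,0,0,0,1,0,0,0,0,0,0,1,0,0,0,0,0,0,1,0,0,0,0,0,0,1,0,0,0,0,0,0,1])

```text
clock: 3.7
eef_pos: [0.5149, -0.2144, 0.0799]
tool_rot: [0.847, 0.531, 0.001, 0.001]
ft_force: [-0.5, -0.4, 5.7]
grip_width: 0.0491
```

Call:
drive_tool(steps=[0,0,0,0,0,0,1,0,0,0,0,0,0,1,0,0,0,0,0,0,1,0,0,0,0,0,0,1])

```text
clock: 4.03
eef_pos: [0.5149, -0.2144, 0.08]
tool_rot: [0.847, 0.531, 0.001, 0.001]
ft_force: [0.6, -1.6, 5.3]
grip_width: 0.0493
```

```bash
python3 - <<'E'
from fit import *
o=bot.get_obs();print(o['clock'],o['joint_pos'],o['eef_pos'],o['tool_rot'],o['ft_force'],o['ft_torque'],o['grip_width'])
snap('wrist','wrist4')
E
```

```text
4.0333 [-0.3946  0.5456 -0.1679  0.8555  0.      0.0567] [ 0.5149 -0.2144  0.08  ] [0.8474 0.5309 0.0005 0.0007] [ 0.5656 -1.6335  5.3028] [ 0.0677  0.0598 -0.0459] 0.04930469851173984
```

View pics/wrist4.png

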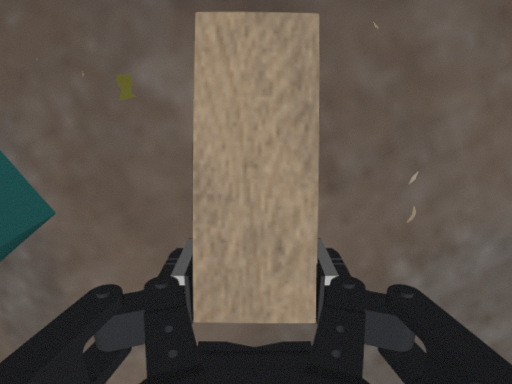

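```bash
python3 - <<'E'
from fit import *
for f in('wrist3','wrist4'):
    p,d,m=load(f);P=cloud(d,m);Rm=cv2.Rodrigues(m['rvec'])[0];print('cam',-Rm.T@m['tvec'].reshape(3),Rm[2])
    q=P[20:318,200:308].reshape(-1,3);q=q[(q[:,2]>.005)&(q[:,2]<.08)]
    A=np.c_[q[:,:2],np.ones(len(q))];g=np.linalg.lstsq(A,q[:,2],rcond=None)[0];print('plane',g,np.hypot(*g[:2]),'thin az',np.degrees(np.arctan2(-g[1],-g[0])),q.mean(0))
    for v in (12,16,20,24,28,40,100,200,300,318,325,330,335,340,344): print(v,P[v,256])
E
```

```text
cam [ 0.4459 -0.1768  0.1475] [ 0.2571 -0.1225 -0.9586]
plane [ 0.2478 -0.1189 -0.1117] 0.2748517894470032 thin az 154.37702329991788 [ 0.4695 -0.1883  0.0271]
12 [ 0.4127 -0.1598 -0.0008]
16 [ 0.4146 -0.1607  0.0011]
20 [ 0.4155 -0.1612 -0.0013]
24 [ 0.4194 -0.1631  0.0111]
28 [ 0.4209 -0.1638  0.0119]
40 [ 0.4251 -0.1659  0.0127]
100 [ 0.446  -0.1759  0.0196]
200 [ 0.4801 -0.1923  0.0299]
300 [ 0.5139 -0.2086  0.0416]
318 [ 0.5204 -0.2117  0.0433]
325 [ 0.5233 -0.2131  0.0437]
330 [ 0.5249 -0.2139  0.0444]
335 [ 0.5267 -0.2148  0.045 ]
340 [ 0.5654 -0.2329  0.0001]
344 [ 0.5687 -0.2345 -0.0008]
cam [ 0.448  -0.1819  0.1494] [ 0.2616 -0.1257 -0.957 ]
plane [ 0.2462 -0.1218 -0.1115] 0.2746486291926583 thin az 153.66770288209773 [ 0.4718 -0.1936  0.0282]
12 [ 0.4182 -0.1665  0.0122]
16 [ 0.4194 -0.1671  0.0118]
20 [ 0.4209 -0.1678  0.0124]
24 [ 0.4222 -0.1684  0.012 ]
28 [ 0.4238 -0.1692  0.0134]
40 [ 0.4281 -0.1713  0.0153]
100 [ 0.4489 -0.1814  0.0211]
200 [ 0.4829 -0.1979  0.0315]
300 [ 0.518  -0.2149  0.0417]
318 [ 0.5243 -0.218   0.0439]
325 [ 0.5601 -0.2349  0.0004]
330 [ 0.5649 -0.2372 -0.0016]
335 [ 0.5677 -0.2386 -0.001 ]
340 [ 0.5708 -0.2401 -0.0006]
344 [ 0.5734 -0.2413 -0.0005]
```

```bash
python3 - <<'E'
from fit import *
p,d,m=load('top0');P=cloud(d,m)
print('wall',P[120,380],P[135,300],P[143,300],P[150,300])
p,d,m=load('scene0');P=cloud(d,m)
mk=(P[...,2]>.35)&(P[...,0]>.55)&(d>0)&(np.arange(512)[None]<360)&(np.arange(512)[None]>225)
q=P[mk]
w=q[(q[:,1]<.33)]
print('wallx',np.percentile(w[:,0],[1,50,95]))
r=w[w[:,0]<np.percentile(w[:,0],95)-.03];print('rolls',r.min(0),r.max(0))
for y in np.arange(-.15,.35,.05):
    k=r[(r[:,1]>y)&(r[:,1]<y+.05)]
    if len(k)>3:print(round(y,2),k.min(0),k.max(0))
p,d,m=load('scene3');P=cloud(d,m)
for u,v in [(345,60),(345,90),(330,120),(330,170),(320,200),(358,90),(320,215)]:print((u,v),P[v,u])
# plan
az0=64.14;az1=16.4;n=16
t=np.array([.5149,-.2144]);T=np.array([.6127,-.0966])
s=(T-t)/n;da=(az0-az1)/n
for i in range(n):
    a=np.radians(az0-da*i);x=np.array([np.cos(a),np.sin(a)]);y=np.array([np.sin(a),-np.cos(a)])
    print('%.4f %.4f  turn %.2f'%(s@x,s@y,da))
E
```

```text
wall [ 0.7189 -0.3041  0.1012] [ 0.7172 -0.0978 -0.008 ] [ 0.7157 -0.1061 -0.0786] [ 0.6674 -0.0948  0.002 ]
wallx [0.6429 0.6923 0.7016]
rolls [ 0.6274 -0.0875  0.4304] [0.6716 0.3298 0.5463]
-0.1 [ 0.6428 -0.0875  0.4419] [ 0.6716 -0.0501  0.5463]
-0.05 [ 0.6274 -0.0499  0.4304] [ 0.6712 -0.0001  0.5445]
0.0 [0.6424 0.0001 0.4307] [0.6713 0.0499 0.5415]
0.05 [0.6432 0.0501 0.4673] [0.6715 0.1    0.5377]
0.1 [0.6283 0.1    0.4536] [0.6711 0.1494 0.5359]
0.15 [0.6428 0.15   0.4548] [0.6713 0.1994 0.5328]
0.2 [0.6444 0.2001 0.4626] [0.6715 0.25   0.5295]
0.25 [0.6288 0.2502 0.4529] [0.6716 0.2986 0.5286]
0.3 [0.6432 0.3002 0.4524] [0.6711 0.3298 0.5254]
(345, 60) [ 0.4898 -0.2474  0.4632]
(345, 90) [ 0.4945 -0.2524  0.4137]
(330, 120) [ 0.4854 -0.2359  0.3566]
(330, 170) [ 0.4978 -0.2419  0.2552]
(320, 200) [ 0.4899 -0.2343  0.1858]
(358, 90) [ 0.5181 -0.2613  0.413 ]
(320, 215) [ 0.4886 -0.2411  0.1534]
0.0093 0.0023  turn 2.98
0.0094 0.0018  turn 2.98
0.0095 0.0013  turn 2.98
0.0095 0.0008  turn 2.98
0.0096 0.0003  turn 2.98
0.0096 -0.0002  turn 2.98
0.0095 -0.0007  turn 2.98
0.0095 -0.0012  turn 2.98
0.0094 -0.0017  turn 2.98
0.0093 -0.0022  turn 2.98
0.0092 -0.0026  turn 2.98
0.0090 -0.0031  turn 2.98
0.0089 -0.0036  turn 2.98
0.0087 -0.0040  turn 2.98
0.0085 -0.0045  turn 2.98
0.0082 -0.0049  turn 2.98
```

```bash
python3 - <<'E'
from fit import *
p,d,m=load('top2');P=cloud(d,m)
mk=(P[...,2]>.5)&(d>0)&(P[...,0]<.62)&(np.arange(384)[:,None]<200)&(np.arange(512)[None]>370)
q=P[mk];az=np.arctan2(-.188,.482);e=np.array([np.cos(az),np.sin(az)]);n=np.array([-np.sin(az),np.cos(az)])
rr=q[:,:2]@e;ll=q[:,:2]@n
print('tcp r',np.hypot(.482,.188))
for a in np.arange(.42,.62,.01):
    k=(rr>a)&(rr<a+.01)
    if k.sum()>3: print(round(a,3),'lat',ll[k].min().round(3),ll[k].max().round(3),'ztop',np.percentile(q[k,2],98).round(3), 'zmin',q[k,2].min().round(3))
p,d,m=load('scene0');P=cloud(d,m)
# roll fronts: slab
mk=(P[...,2]>.35)&(P[...,0]>.55)&(P[...,0]<.685)&(d>0)&(np.arange(512)[None]<360)&(np.arange(512)[None]>225)&(np.arange(384)[:,None]<60)
q=P[mk]; f=q[(q[:,0]>.638)&(q[:,0]<.652)]
for z in np.arange(.42,.56,.01):
    k=f[(f[:,2]>z)&(f[:,2]<z+.01)]
    if len(k): print('z',round(z,3),'y',np.unique((k[:,1]//.02)*.02).round(2))
p,d,m=load('top0');P=cloud(d,m)
for c in (110,198,287):
    k=P[30:95,c-45:c+45].reshape(-1,3);k=k[(k[:,2]>.4)&(k[:,0]<.70)]
    print('top roll',np.percentile(k,1,0),np.percentile(k,99,0))
E
```

```text
tcp r 0.5173664078774346
0.42 lat -0.014 0.047 ztop 0.663 zmin 0.607
0.43 lat -0.035 0.045 ztop 0.659 zmin 0.585
0.44 lat -0.043 0.044 ztop 0.655 zmin 0.573
0.45 lat -0.044 0.044 ztop 0.651 zmin 0.564
0.46 lat -0.044 0.044 ztop 0.647 zmin 0.562
0.47 lat -0.044 0.046 ztop 0.644 zmin 0.523
0.48 lat -0.042 0.047 ztop 0.644 zmin 0.518
0.49 lat -0.043 0.048 ztop 0.642 zmin 0.502
0.5 lat -0.043 0.047 ztop 0.639 zmin 0.501
0.51 lat -0.043 0.047 ztop 0.637 zmin 0.5
0.52 lat -0.043 0.047 ztop 0.634 zmin 0.502
0.53 lat -0.041 0.047 ztop 0.631 zmin 0.501
0.54 lat -0.043 0.047 ztop 0.627 zmin 0.501
0.55 lat -0.04 0.046 ztop 0.618 zmin 0.501
z 0.43 y [-0.06 -0.04 -0.02  0.    0.02]
z 0.44 y [-0.08 -0.06 -0.04 -0.02  0.    0.02]
z 0.45 y [-0.08 -0.06 -0.04 -0.02  0.    0.02  0.04  0.1   0.12  0.14  0.24  0.26
  0.28  0.3 ]
z 0.46 y [-0.08 -0.06 -0.04 -0.02  0.    0.02  0.04  0.08  0.1   0.12  0.14  0.16
  0.24  0.26  0.28  0.3   0.32]
z 0.47 y [-0.1  -0.08 -0.06 -0.04 -0.02  0.    0.02  0.04  0.08  0.1   0.12  0.14
  0.16  0.18  0.24  0.26  0.28  0.3   0.32]
z 0.48 y [-0.1  -0.08 -0.06 -0.04 -0.02
[... 260 characters left out ...]
.06 -0.04  0.    0.02  0.04  0.06  0.08  0.1   0.12  0.14
  0.16  0.18  0.22  0.24  0.26  0.3   0.32  0.34]
z 0.51 y [-0.1  -0.08 -0.06 -0.04 -0.02  0.    0.02  0.04  0.06  0.08  0.1   0.14
  0.16  0.18  0.2   0.22  0.24  0.26  0.28  0.3   0.32  0.34]
z 0.52 y [-0.1  -0.08 -0.06 -0.04 -0.02  0.    0.02  0.04  0.06  0.08  0.1   0.12
  0.14  0.16  0.18  0.2   0.22  0.24  0.26  0.28  0.32  0.34]
z 0.53 y [-0.08 -0.06 -0.04 -0.02  0.    0.02  0.04  0.06  0.08  0.1   0.12  0.16
  0.18]
z 0.54 y [-0.08 -0.06 -0.04 -0.02  0.    0.02]
top roll [0.6312 0.2132 0.4208] [0.6984 0.3617 0.5677]
top roll [0.631  0.0661 0.4107] [0.6987 0.2317 0.5858]
top roll [ 0.6326 -0.092   0.4381] [0.6987 0.0641 0.5789]
```

The wedge is held flat, slope 0.2746. With the tool vertical, the wrist would come within a few mm of the hanging rolls (front at x≈0.64, bottom at z≈0.43). I'll regrip with the tool leaning 10° towards the thin end, which draws the wrist in.

Call:
drive_tool(steps=[0,0,0,0,0,0,-1,0,0,0,0,0,0,-1,0,0,0,0,0,0,-1,0,0,0,0,0,0,-1,0,0,0,0,0,0,-1,0,-0.0047,0,-5,0,0,-1,0,-0.0047,0,-5,0,0,-1,0,0,0,0,0,0,-1])

```text
clock: 4.75
eef_pos: [0.5002, -0.2075, 0.0761]
tool_rot: [0.844, 0.529, 0.044, 0.071]
ft_force: [-2.2, 1.0, -0.8]
grip_width: 0.0856
```

```bash
python3 - <<'E'
from fit import *
o=bot.get_obs();print(o['clock'],o['joint_pos'],o['eef_pos'],o['ft_force'],o['grip_width'])
M=R.from_quat(o['tool_rot']).as_matrix();print(M, 'grasp',o['eef_pos']+.054*M[:,2])
snap('wrist','wrist5')
q=rect('wrist5',(170,0,340,330),.006,.055);show(q)
A=np.c_[q[:,:2],np.ones(len(q))];g=np.linalg.lstsq(A,q[:,2],rcond=None)[0];print('plane',g,np.hypot(*g[:2]),'thin az',np.degrees(np.arctan2(-g[1],-g[0])))
E
```

```text
4.75 [-0.3887  0.4486 -0.374   0.5806 -0.0108  0.0613] [ 0.5002 -0.2075  0.0761] [-2.1774  1.027  -0.7993] 0.08562946170323826
[[ 0.4357  0.8874  0.1503]
 [ 0.9001 -0.4295 -0.0732]
 [-0.0004  0.1672 -0.9859]] grasp [ 0.5083 -0.2115  0.0229]
41624 rect ((469.594482421875, -191.55349731445312), (50.54734802246094, 115.29293060302734), 63.53535461425781) median z 0.025164476546721954 centroid [ 0.4645 -0.1891  0.0258]
[[ 406.7257 -188.4888]
 [ 509.937  -239.8686]
 [ 532.4633 -194.6181]
 [ 429.2519 -143.2384]]
plane [ 0.2461 -0.1217 -0.1115] 0.2745289912338226 thin az 153.6860003227234
```

View pics/wrist5.png

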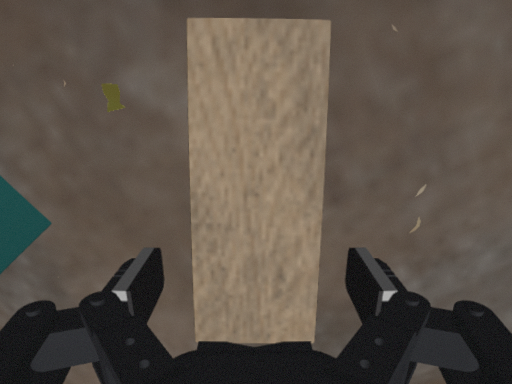

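Call:
drive_tool(steps=[0,0.0065,-0.001,0,0,0,-1,0,0,0,0,0,0,-1,0,0,0,0,0,0,1,0,0,0,0,0,0,1,0,0,0,0,0,0,1,0,0,0,0,0,0,1,0,0,0,0,0,0,1,0,0,0,0,0,0,1])

```text
clock: 5.47
eef_pos: [0.5122, -0.2131, 0.0812]
tool_rot: [0.844, 0.529, 0.047, 0.074]
ft_force: [0.5, -0.6, 1.6]
grip_width: 0.0491
```

Call:
drive_tool(steps=[0,0,0,0,0,0,1,0,0,0,0,0,0,1])

```text
clock: 5.63
eef_pos: [0.5121, -0.213, 0.0812]
tool_rot: [0.844, 0.529, 0.047, 0.074]
ft_force: [1.5, -1.2, 2.4]
grip_width: 0.0492
```

```bash
cat > st.py <<'E'
from fit import *
def st():
    o=bot.get_obs();M=R.from_quat(o['tool_rot']).as_matrix()
    print(o['clock'],'q',o['joint_pos'],'p',o['eef_pos'],'F',o['ft_force'],'w',o['grip_width'])
    print('z',M[:,2],'xaz',np.degrees(np.arctan2(M[1,0],M[0,0])),'grasp',o['eef_pos']+.054*M[:,2]);return o,M
def wedge(fn,box=(170,0,340,318)):
    q=rect(fn,box,.006,.055);r=show(q)
    A=np.c_[q[:,:2],np.ones(len(q))];g=np.linalg.lstsq(A,q[:,2],rcond=None)[0];print('plane',g,np.hypot(*g[:2]),'thin az',np.degrees(np.arctan2(-g[1],-g[0])))
    d=-g[:2]/np.hypot(*g[:2]);s=q[:,:2]@d;t=np.percentile(s,99.5);n=np.array([-d[1],d[0]]);l=q[:,:2]@n;e=s>t-.02
    lm=(np.percentile(l[e],1)+np.percentile(l[e],99))/2;print('tip',s.max()*d+lm*n,t*d+lm*n)
    return q
E
python3 - <<'E'
from st import *
st();snap('wrist','wrist6');wedge('wrist6')
E
```

```text
5.6333 q [-0.3897  0.4573 -0.3418  0.5961 -0.0107  0.0605] p [ 0.5121 -0.213   0.0812] F [ 1.5096 -1.1681  2.4037] w 0.04919635283353897
z [ 0.1575 -0.0763 -0.9846] xaz 64.15587993078763 grasp [ 0.5206 -0.2171  0.028 ]
43930 rect ((475.8807678222656, -194.95916748046875), (76.6494369506836, 114.71438598632812), 63.83033752441406) median z 0.027732722798514867 centroid [ 0.473  -0.1933  0.0285]
[[ 407.5008 -204.059 ]
 [ 510.456  -254.6516]
 [ 544.2607 -185.8593]
 [ 441.3055 -135.2668]]
plane [ 0.2469 -0.1199 -0.1115] 0.2744876711219008 thin az 154.1046363245355
tip [ 0.4247 -0.1694] [ 0.4252 -0.1696]
```

View pics/wrist6.png

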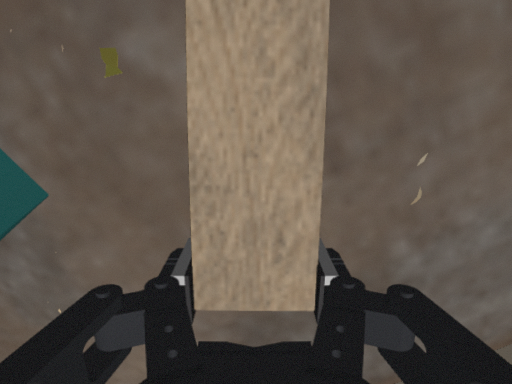

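```bash
python3 - <<'E'
from st import *
for f,vs in(('wrist4',(318,320,322,323)),('wrist6',(304,306,308,309,310,311,312)),('wrist6',(1,4,8))):
    p,d,m=load(f);P=cloud(d,m)
    for v in vs:print(f,v,P[v,256])
E
```

```text
wrist4 318 [ 0.5243 -0.218   0.0439]
wrist4 320 [ 0.5248 -0.2182  0.0444]
wrist4 322 [ 0.5261 -0.2188  0.0439]
wrist4 323 [ 0.5595 -0.2346 -0.0005]
wrist6 304 [ 0.5231 -0.2173  0.0439]
wrist6 306 [ 0.5234 -0.2175  0.0448]
wrist6 308 [ 0.5247 -0.2181  0.0444]
wrist6 309 [ 0.5256 -0.2185  0.044 ]
wrist6 310 [ 0.5247 -0.2181  0.0456]
wrist6 311 [ 0.57   -0.2396  0.    ]
wrist6 312 [ 0.5717 -0.2404 -0.0009]
wrist6 1 [ 0.4252 -0.1699  0.0137]
wrist6 4 [ 0.426  -0.1703  0.0138]
wrist6 8 [ 0.4272 -0.1709  0.0151]
```

```bash
cat > plan.py <<'E'
from st import *
def plan(tip1,az1,n,r=4,L=.1057):
    o=bot.get_obs();M=R.from_quat(o['tool_rot']).as_matrix();t=o['eef_pos'][:2]
    az0=np.degrees(np.arctan2(M[1,0],M[0,0]))
    a=np.radians(az1);T=np.array(tip1)-L*np.array([np.cos(a),np.sin(a)])
    da=(az0-(az1-90))/n;s=(T-t)/n;print('from',t,az0,'to',T,az1-90)
    tilt=np.arctan2(-M[2,1],-M[2,2]);print('tilt',np.degrees(tilt))
    for i in range(n):
        th=np.radians(az0-da*i);x=np.array([np.cos(th),np.sin(th)]);h=np.array([np.sin(th),-np.cos(th)])
        c,sn=np.cos(.1745),np.sin(.1745)
        print([round(float(k),r) for k in (s@x,(s@h)*c,(s@h)*sn)],[0,round(-da*sn,2),round(da*c,2)])
E
python3 -c "
from plan import *
plan((.5718,.0249),95,16)"
```

```text
from [ 0.512 -0.213] 64.15550684649483 to [ 0.581  -0.0804] 5
tilt -10.082254014535797
[0.0093, 0.0003, 0.0] [0, np.float64(-0.64), np.float64(3.64)]
[0.0093, -0.0003, -0.0001] [0, np.float64(-0.64), np.float64(3.64)]
[0.0093, -0.0009, -0.0002] [0, np.float64(-0.64), np.float64(3.64)]
[0.0092, -0.0015, -0.0003] [0, np.float64(-0.64), np.float64(3.64)]
[0.0091, -0.0021, -0.0004] [0, np.float64(-0.64), np.float64(3.64)]
[0.0089, -0.0027, -0.0005] [0, np.float64(-0.64), np.float64(3.64)]
[0.0087, -0.0032, -0.0006] [0, np.float64(-0.64), np.float64(3.64)]
[0.0085, -0.0038, -0.0007] [0, np.float64(-0.64), np.float64(3.64)]
[0.0083, -0.0043, -0.0008] [0, np.float64(-0.64), np.float64(3.64)]
[0.008, -0.0048, -0.0009] [0, np.float64(-0.64), np.float64(3.64)]
[0.0076, -0.0053, -0.0009] [0, np.float64(-0.64), np.float64(3.64)]
[0.0073, -0.0058, -0.001] [0, np.float64(-0.64), np.float64(3.64)]
[0.0069, -0.0062, -0.0011] [0, np.float64(-0.64), np.float64(3.64)]
[0.0064, -0.0067, -0.0012] [0, np.float64(-0.64), np.float64(3.64)]
[0.006, -0.0071, -0.0012] [0, np.float64(-0.64), np.float64(3.64)]
[0.0055, -0.0074, -0.0013] [0, np.float64(-0.64), np.float64(3.64)]
```

Call:
drive_tool(steps=[0.0093,0.0003,0,0,-0.64,3.64,1,0.0093,-0.0003,-0.0001,0,-0.64,3.64,1,0.0093,-0.0009,-0.0002,0,-0.64,3.64,1,0.0092,-0.0015,-0.0003,0,-0.64,3.64,1,0.0091,-0.0021,-0.0004,0,-0.64,3.64,1,0.0089,-0.0027,-0.0005,0,-0.64,3.64,1,0.0087,-0.0032,-0.0006,0,-0.64,3.64,1,0,0,0,0,0,0,1])

```text
clock: 6.35
eef_pos: [0.5419, -0.1534, 0.0812]
tool_rot: [0.941, 0.327, 0.029, 0.082]
ft_force: [0.5, 3.0, 5.1]
grip_width: 0.0491
```

```bash
python3 - <<'E'
from plan import *
o,M=st();plan((.5718,.0249),95,9)
snap('wrist','wrist7');wedge('wrist7');p,d,m=load('wrist7');P=cloud(d,m)
for v in (300,306,308,310,312,316):print(v,P[v,256])
E
```

```text
6.35 q [-0.2321  0.4883 -0.2835  0.662  -0.1069  0.6622] p [ 0.5419 -0.1534  0.0812] F [0.5152 2.9882 5.1375] w 0.04905040714879475
z [ 0.1076 -0.1351 -0.985 ] xaz 38.34266398170858 grasp [ 0.5477 -0.1607  0.028 ]
from [ 0.5419 -0.1534] 38.34266398170858 to [ 0.581  -0.0804] 5
tilt -9.943916999024667
[0.0084, -0.0036, -0.0006] [0, np.float64(-0.64), np.float64(3.65)]
[0.0082, -0.0041, -0.0007] [0, np.float64(-0.64), np.float64(3.65)]
[0.0079, -0.0047, -0.0008] [0, np.float64(-0.64), np.float64(3.65)]
[0.0076, -0.0051, -0.0009] [0, np.float64(-0.64), np.float64(3.65)]
[0.0072, -0.0056, -0.001] [0, np.float64(-0.64), np.float64(3.65)]
[0.0068, -0.0061, -0.0011] [0, np.float64(-0.64), np.float64(3.65)]
[0.0064, -0.0065, -0.0011] [0, np.float64(-0.64), np.float64(3.65)]
[0.006, -0.0069, -0.0012] [0, np.float64(-0.64), np.float64(3.65)]
[0.0055, -0.0072, -0.0013] [0, np.float64(-0.64), np.float64(3.65)]
43924 rect ((516.6384887695312, -121.66714477539062), (76.26350402832031, 114.55506134033203), 38.335960388183594) median z 0.027800340211044022 centroid [ 0.515  -0.1187  0.0285]
[[ 451.2008 -100.3914]
 [ 522.2561 -190.2469]
 [ 582.0762 -142.9429]
 [ 511.0209  -53.0873]]
plane [ 0.1693 -0.214  -0.0841] 0.2728901775817628 thin az 128.34311035500613
tip [ 0.4819 -0.0761] [ 0.4823 -0.0766]
300 [ 0.5483 -0.1605  0.0439]
306 [ 0.5499 -0.1625  0.0447]
308 [ 0.5515 -0.1644  0.0434]
310 [ 0.5516 -0.1646  0.0442]
312 [ 0.5825 -0.203   0.0002]
316 [ 0.5853 -0.2065 -0.0008]
```

View pics/wrist7.png

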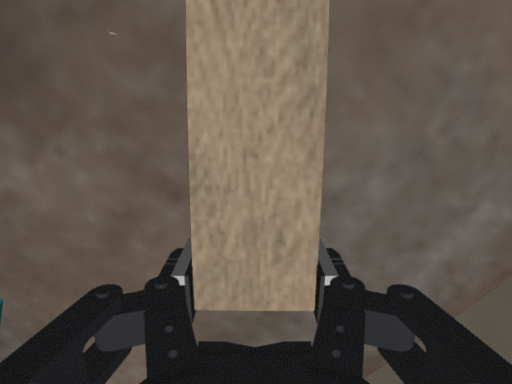

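The grip carries the wedge with no slip: it is flat and still aligned with the tool. I'll finish the move to the pre-insertion pose.

Call:
drive_tool(steps=[0.0084,-0.0036,-0.0006,0,-0.64,3.65,1,0.0082,-0.0041,-0.0007,0,-0.64,3.65,1,0.0079,-0.0047,-0.0008,0,-0.64,3.65,1,0.0076,-0.0051,-0.0009,0,-0.64,3.65,1,0.0072,-0.0056,-0.001,0,-0.64,3.65,1,0.0068,-0.0061,-0.0011,0,-0.64,3.65,1,0.0064,-0.0065,-0.0011,0,-0.64,3.65,1,0,0,0,0,0,0,1])

```text
clock: 7.07
eef_pos: [0.5723, -0.0978, 0.0812]
tool_rot: [0.99, 0.107, 0.01, 0.086]
ft_force: [0.0, 2.1, 5.2]
grip_width: 0.0492
```

```bash
python3 - <<'E'
from plan import *
o,M=st();
for c in('wrist','top','scene'): snap(c,c+'8')
p,d,m=load('wrist8');P=cloud(d,m)
for v in (1,10,20,40,300,306,308,310):print(v,P[v,256])
print(o['eef_pos'][:2]+.1057*np.array([-M[1,0],M[0,0]])/np.hypot(M[1,0],M[0,0]))
E
```

```text
7.0667 q [-0.1038  0.5549 -0.1586  0.8016 -0.165   1.2462] p [ 0.5723 -0.0978  0.0812] F [0.0438 2.1409 5.2218] w 0.04924380942344542
z [ 0.0376 -0.1691 -0.9849] xaz 12.391120706129431 grasp [ 0.5744 -0.1069  0.028 ]
1 [ 0.5518 -0.003   0.0147]
10 [ 0.5524 -0.0059  0.0162]
20 [ 0.5531 -0.0089  0.0156]
40 [ 0.5545 -0.0152  0.0159]
300 [ 0.5748 -0.1073  0.0437]
306 [ 0.5753 -0.1099  0.0443]
308 [ 0.5755 -0.1106  0.0447]
310 [ 0.5757 -0.1114  0.0451]
[0.5497 0.0055]
```

View pics/wrist8.png

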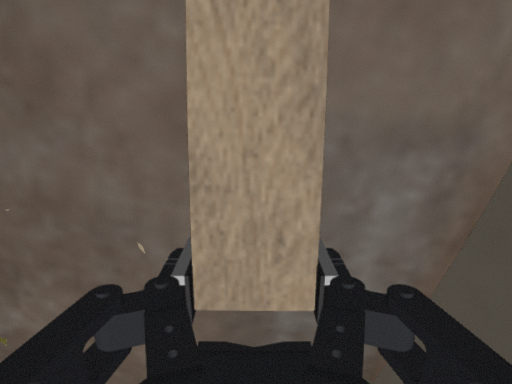

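View pics/top8.png

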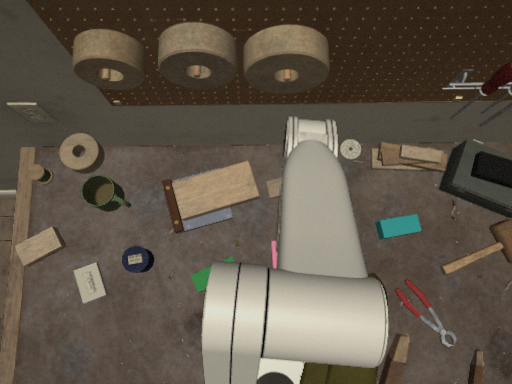

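View pics/scene8.png

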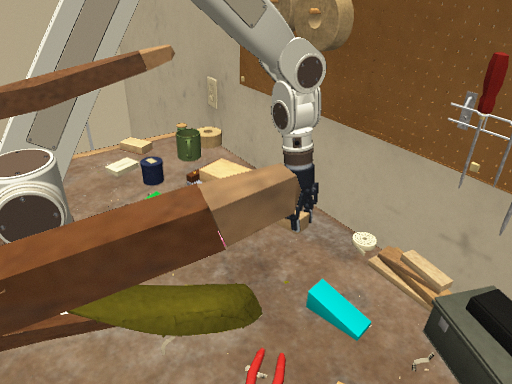

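The top view shows the block's end at about (257,180) and the wedge's thin end at about (268,187). I'll measure both from this one camera.

```bash
cat > blk.py <<'E'
from plan import *
def block(fn):
    q=rect(fn,(155,155,270,235),.053,.08);r=show(q)
    b=cv2.boxPoints(r)/1000
    i=np.argsort(b[:,1]);e=b[i[:2]].mean(0);f=b[i[2:]].mean(0);yd=(f-e)/np.linalg.norm(f-e)
    A=np.c_[(q[:,:2]-e)@yd,(q[:,:2]-e)@np.array([yd[1],-yd[0]]),np.ones(len(q))];g=np.linalg.lstsq(A,q[:,2],rcond=None)[0]
    print('end',e,'az',np.degrees(np.arctan2(yd[1],yd[0])),'plane(slope y,x, z at end)',g);return e,yd,q
E
python3 - <<'E'
from blk import *
block('top0');e,yd,q=block('top8')
w=rect('top8',(258,165,284,205),.007,.03);print(len(w))
xd=np.array([yd[1],-yd[0]]);s=(w[:,:2]-e)@yd;l=(w[:,:2]-e)@xd
print('wedge tip rel block end: y',np.percentile(s,[95,99,100]),'x range at tip',l[s>s.max()-.012].min(),l[s>s.max()-.012].max())
p=load('top8')[0];cv2.imwrite('pics/c8.png',cv2.resize(p[145:225,160:300,::-1],None,fx=5,fy=5,interpolation=cv2.INTER_CUBIC))
E
```

```text
3038 rect ((540.068603515625, 150.7234344482422), (106.11547088623047, 219.83241271972656), 16.33617401123047) median z 0.060904136404218275 centroid [0.5388 0.1512 0.0609]
[[458.2365 241.2784]
 [520.0693  30.3211]
 [621.9007  60.1685]
 [560.0679 271.1258]]
end [0.571  0.0452] az 106.33617 plane(slope y,x, z at end) [0.0001 0.0009 0.0608]
3035 rect ((540.1271362304688, 150.89022827148438), (106.4789047241211, 219.78114318847656), 16.2100772857666) median z 0.06079532848198274 centroid [0.5387 0.1513 0.0608]
[[458.3272 241.5497]
 [519.6813  30.5061]
 [621.9271  60.2307]
 [560.573  271.2744]]
end [0.5708 0.0454] az 106.21008 plane(slope y,x, z at end) [-0.0006 -0.0003  0.0609]
232
wedge tip rel block end: y [-0.0335 -0.0315 -0.0305] x range at tip -0.05943790250789186 -0.009769473460409791
```

View pics/c8.png

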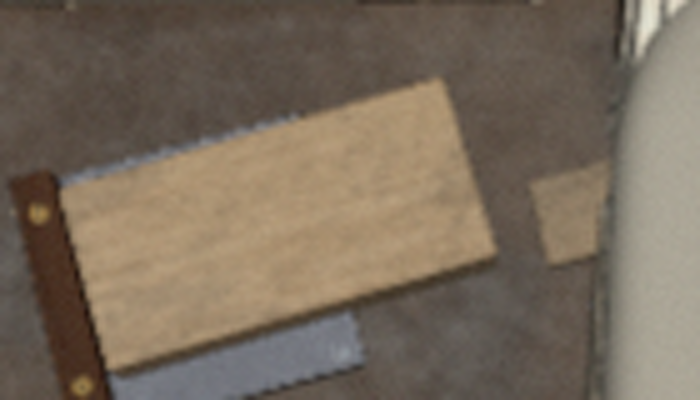

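```bash
python3 -c "
from plan import *
plan((.5665,.0317),100,5)"
```

```text
from [ 0.5722 -0.0979] 12.484662510233797 to [ 0.5849 -0.0724] 10
tilt -9.899724620544696
[0.0036, -0.0044, -0.0008] [0, np.float64(-0.09), np.float64(0.49)]
[0.0035, -0.0044, -0.0008] [0, np.float64(-0.09), np.float64(0.49)]
[0.0035, -0.0044, -0.0008] [0, np.float64(-0.09), np.float64(0.49)]
[0.0035, -0.0045, -0.0008] [0, np.float64(-0.09), np.float64(0.49)]
[0.0034, -0.0045, -0.0008] [0, np.float64(-0.09), np.float64(0.49)]
```

Call:
drive_tool(steps=[0.0036,-0.0044,-0.0008,0,-0.09,0.49,1,0.0035,-0.0044,-0.0008,0,-0.09,0.49,1,0.0035,-0.0044,-0.0008,0,-0.09,0.49,1,0.0035,-0.0045,-0.0008,0,-0.09,0.49,1,0.0034,-0.0045,-0.0008,0,-0.09,0.49,1,0,0,0,0,0,0,1,0,0,0,0,0,0,1])

```text
clock: 7.8
eef_pos: [0.5845, -0.0731, 0.0812]
tool_rot: [0.992, 0.086, 0.007, 0.087]
ft_force: [-1.0, -1.1, 4.3]
grip_width: 0.0489
```

```bash
python3 - <<'E'
from blk import *
o,M=st();snap('wrist','wrist9');snap('top','top9');snap('scene','scene9')
tip=o['eef_pos'][:2]+.1057*np.array([-M[1,0],M[0,0]])/np.hypot(M[1,0],M[0,0])
e,yd,q=block('top9');xd=np.array([yd[1],-yd[0]]);print('FK tip rel y,x',(tip-e)@yd,(tip-e)@xd)
w=rect('top9',(250,165,290,205),.007,.03);s=(w[:,:2]-e)@yd;l=(w[:,:2]-e)@xd
print('top tip',np.percentile(s,[95,99,100]),l[s>s.max()-.012].min(),l[s>s.max()-.012].max())
p=load('top9')[0];cv2.imwrite('pics/c9.png',cv2.resize(p[145:225,160:300,::-1],None,fx=5,fy=5,interpolation=cv2.INTER_CUBIC))
# next plan: tip y +0.045, x -0.003, az 102 , in 12 rows
t=e+.015*yd-.004*xd;print('A',t);plan(t,102,6)
E
```

```text
7.8 q [-0.0579  0.5762 -0.1186  0.836  -0.1705  1.3375] p [ 0.5845 -0.0731  0.0812] F [-1.0181 -1.1177  4.2829] w 0.04890251530426009
z [ 0.0295 -0.1717 -0.9847] xaz 9.853383192692556 grasp [ 0.5861 -0.0824  0.028 ]
3037 rect ((539.979248046875, 150.80325317382812), (105.75408935546875, 219.78680419921875), 15.928178787231445) median z 0.06083573752600236 centroid [0.5388 0.1512 0.0608]
[[458.9741 241.9663]
 [519.2906  30.6179]
 [620.9844  59.6402]
 [560.6679 270.9886]]
end [0.5701 0.0451] az 105.92816 plane(slope y,x, z at end) [-0.0008 -0.      0.0609]
FK tip rel y,x -0.012517204636770292 -0.007486525101572349
top tip [-0.0132 -0.0111 -0.0102] -0.036133414833165935 0.0133577729225711
A [0.5622 0.0585]
from [ 0.5845 -0.0731] 9.844345890912319 to [ 0.5842 -0.0449] 12
tilt -10.021479715158002
[0.0008, -0.0046, -0.0008] [0, np.float64(0.06), np.float64(-0.35)]
[0.0008, -0.0046, -0.0008] [0, np.float64(0.06), np.float64(-0.35)]
[0.0008, -0.0046, -0.0008] [0, np.float64(0.06), np.float64(-0.35)]
[0.0008, -0.0046, -0.0008] [0, np.float64(0.06), np.float64(-0.35)]
[0.0009, -0.0045, -0.0008] [0, np.float64(0.06), np.float64(-0.35)]
[0.0009, -0.0045, -0.0008] [0, np.float64(0.06), np.float64(-0.35)]
```

View pics/c9.png

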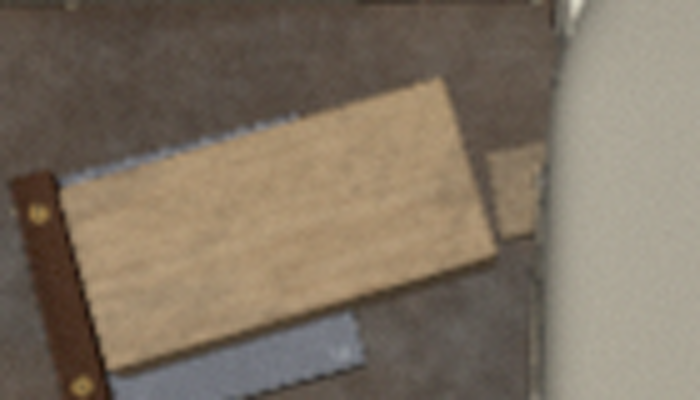

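View pics/wrist9.png

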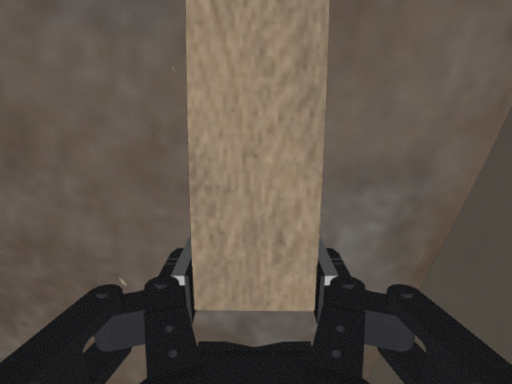

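View pics/scene9.png

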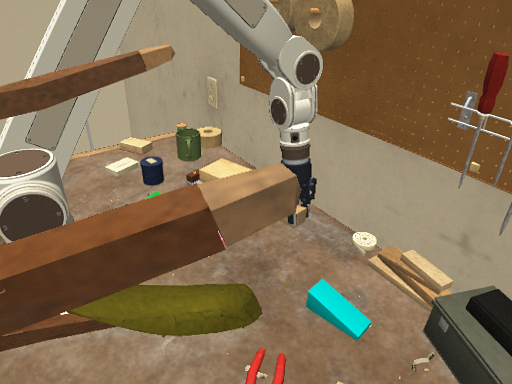

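Both measures agree: the tip is about 12 mm short of the edge and 8–11 mm off the middle. I'll insert 27 mm, without lifting yet.

Call:
drive_tool(steps=[0.001,-0.0046,-0.0008,0,0.06,-0.35,1,0.001,-0.0046,-0.0008,0,0.06,-0.35,1,0.001,-0.0046,-0.0008,0,0.06,-0.35,1,0.001,-0.0046,-0.0008,0,0.06,-0.35,1,0.001,-0.0045,-0.0008,0,0.06,-0.35,1,0.001,-0.0045,-0.0008,0,0.06,-0.35,1,0,0,0,0,0,0,1,0,0,0,0,0,0,1])

```text
clock: 8.62
eef_pos: [0.5856, -0.0429, 0.0812]
tool_rot: [0.991, 0.105, 0.009, 0.086]
ft_force: [-0.1, -1.4, 4.5]
grip_width: 0.0489
```

```bash
cat > chk.py <<'E'
from blk import *
import sys
k=sys.argv[1]
o,M=st();snap('wrist','wrist'+k);snap('top','top'+k)
tip=o['eef_pos'][:2]+.1057*np.array([-M[1,0],M[0,0]])/np.hypot(M[1,0],M[0,0])
e,yd,q=block('top'+k);e0=np.array([.5707,.0453]);a=np.radians(106.2);y0=np.array([np.cos(a),np.sin(a)]);x0=np.array([y0[1],-y0[0]])
print('FK tip rel initial end y,x',(tip-e0)@y0,(tip-e0)@x0)
s=(q[:,:2]-e0)@y0
for lo in range(5,215,30):
    z=q[(s>lo/1000)&(s<lo/1000+.03),2]; print(lo,len(z),round(float(z.mean()),4),end=' | ')
print()
p,d,m=load('wrist'+k);P=cloud(d,m)
for v in range(0,120,10):print(v,P[v,256],P[v,230],P[v,282])
E
python3 chk.py 10; python3 - <<'E'
from blk import *
t=np.array([.5707,.0453])+.040*np.array([-.279,.9603])-.004*np.array([.9603,.279])
plan(t,104,5)
E
```

```text
8.6167 q [-0.007   0.574  -0.1225  0.8359 -0.169   1.3497] p [ 0.5856 -0.0429  0.0812] F [-0.1375 -1.4346  4.48  ] w 0.04891909500202904
z [ 0.0366 -0.1685 -0.985 ] xaz 12.085616859111893 grasp [ 0.5875 -0.052   0.028 ]
2963 rect ((539.9649047851562, 150.9999237060547), (105.69486236572266, 220.01296997070312), 16.28312110900879) median z 0.060801948865496856 centroid [0.5388 0.1542 0.0608]
[[458.3932 241.7762]
 [520.0814  30.5885]
 [621.5366  60.2236]
 [559.8484 271.4114]]
end [0.5708 0.0454] az 106.28313 plane(slope y,x, z at end) [-0.0005  0.0017  0.0608]
FK tip rel initial end y,x 0.016553909534619226 -0.002759955317917346
5 356 0.0607 | 35 413 0.0608 | 65 411 0.0609 | 95 416 0.0608 | 125 422 0.0608 | 155 419 0.0608 | 185 424 0.0607 | 
0 [0.5662 0.0475 0.0622] [0.5609 0.0464 0.0627] [0.5715 0.0488 0.0616]
10 [0.5666 0.0457 0.0616] [0.5613 0.0445 0.063 ] [0.572  0.0469 0.0613]
20 [0.567  0.0438 0.0611] [0.5616 0.0426 0.0627] [0.5725 0.0451 0.0607]
30 [0.5675 0.0429 0.0167] [0.5597 0.041  0.031 ] [0.5762 0.0448 0.0165]
40 [0.5681 0.0398 0.0185] [0.5593 0.0379 0.0172] [0.5769 0.0417
[... 243 characters left out ...]
0.0217] [0.5619 0.025  0.0197] [0.5798 0.029  0.0215]
90 [0.5716 0.0238 0.0218] [0.5625 0.0217 0.021 ] [0.5806 0.0257 0.0216]
100 [0.5723 0.0205 0.0229] [0.5632 0.0185 0.0223] [0.5812 0.0225 0.0231]
110 [0.573  0.0171 0.0228] [0.5639 0.0156 0.0249] [0.5821 0.0191 0.0234]
from [ 0.5856 -0.043 ] 12.07538227977389 to [ 0.5813 -0.02  ] 14
tilt -9.915504587886494
[0.0001, -0.0046, -0.0008] [0, np.float64(0.07), np.float64(-0.38)]
[0.0001, -0.0046, -0.0008] [0, np.float64(0.07), np.float64(-0.38)]
[0.0002, -0.0046, -0.0008] [0, np.float64(0.07), np.float64(-0.38)]
[0.0002, -0.0046, -0.0008] [0, np.float64(0.07), np.float64(-0.38)]
[0.0002, -0.0046, -0.0008] [0, np.float64(0.07), np.float64(-0.38)]
```

View pics/wrist10.png

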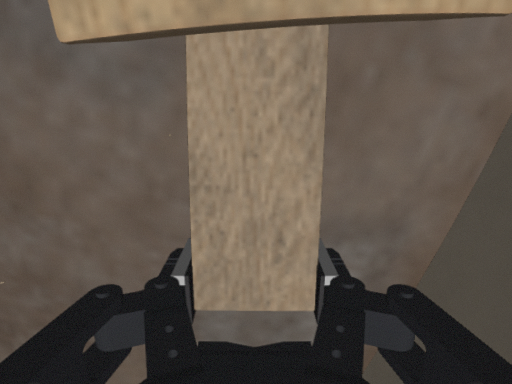

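View pics/top10.png

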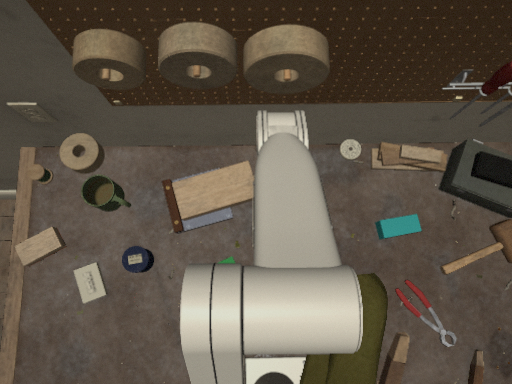

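The tip is about 17 mm under, flat, with no lift (block top 60.8 mm). It is about 6 mm towards the robot from the middle. I'll go on slowly and drift back towards the middle.

Call:
drive_tool(steps=[0.0006,-0.003,-0.0005,0,0.04,-0.25,1,0.0006,-0.003,-0.0005,0,0.04,-0.25,1,0.0006,-0.003,-0.0005,0,0.04,-0.25,1,0.0006,-0.003,-0.0005,0,0.04,-0.25,1,0.0006,-0.003,-0.0005,0,0.04,-0.25,1,0.0006,-0.003,-0.0005,0,0.04,-0.25,1,0.0006,-0.003,-0.0005,0,0.04,-0.25,1,0,0,0,0,0,0,1])

```text
clock: 9.38
eef_pos: [0.5852, -0.0227, 0.0812]
tool_rot: [0.989, 0.119, 0.011, 0.088]
ft_force: [1.8, -6.1, 6.4]
grip_width: 0.0493
```

```bash
python3 chk.py 11
```

```text
9.3833 q [ 0.029   0.5722 -0.1264  0.8348 -0.1726  1.3562] p [ 0.5852 -0.0227  0.0812] F [ 1.7654 -6.0904  6.3778] w 0.04929299970573986
z [ 0.0418 -0.1706 -0.9845] xaz 13.768323040892296 grasp [ 0.5874 -0.0319  0.028 ]
2668 rect ((538.2605590820312, 156.4903106689453), (105.86454010009766, 214.0535125732422), 15.713227272033691) median z 0.06133777498004603 centroid [0.5359 0.1671 0.0613]
[[458.3211 245.1821]
 [516.2917  39.128 ]
 [618.2     67.7985]
 [560.2294 273.8527]]
end [0.5672 0.0535] az 105.713234 plane(slope y,x, z at end) [-0.0078  0.0004  0.0622]
FK tip rel initial end y,x 0.03624411193121862 -0.0006174908932920953
5 111 0.0623 | 35 363 0.0617 | 65 412 0.0617 | 95 415 0.0615 | 125 419 0.0614 | 155 418 0.0609 | 185 423 0.0608 | 
0 [0.5631 0.0671 0.0615] [0.5579 0.0658 0.0623] [0.5683 0.0682 0.0632]
10 [0.5636 0.0652 0.0627] [0.5583 0.0639 0.0626] [0.5688 0.0665 0.0629]
20 [0.5641 0.0633 0.0627] [0.5587 0.062  0.0625] [0.5694 0.0647 0.0625]
30 [0.5645 0.0614 0.0633] [0.5592 0.0601 0.0629] [0.5698 0.0627 0.0638]
40 [0.565  0.0595 0.062 ] [0.5596 0.0582 0.0624] [0.5704 0.0608 0.0633]
50 [0.5655 0.0575 0.0625] [0.56   0.0562 0.063 ] [0.571  0.0589 0.0627]
60 [0.566  0.0555 0.0617] [0.5604 0.0541 0.0613] [0.5715 0.0569 0.0625]
70 [0.5665 0.0535 0.0629] [0.5609 0.0521 0.0628] [0.5722 0.0548 0.062 ]
80 [0.567  0.0515 0.0638] [0.5613 0.05   0.0628] [0.5728 0.0527 0.0617]
90 [0.5675 0.0493 0.063 ] [0.5618 0.048  0.0634] [0.5733 0.0507 0.0624]
100 [0.5681 0.0469 0.0618] [0.5623 0.0457 0.0627] [0.574  0.0484 0.0617]
110 [0.5709 0.0368 0.0229] [0.5618 0.0349 0.0244] [0.5799 0.039  0.0227]
```

View pics/wrist11.png

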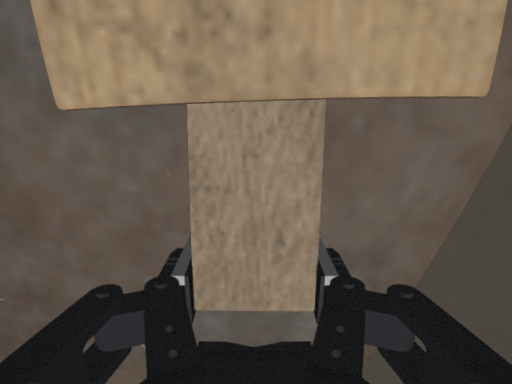

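The lift has started: slope −0.0078, about 1.6 mm at the end. The push force is 6 N. About 11 mm more.

Call:
drive_tool(steps=[0.0006,-0.0022,-0.0004,0,0.04,-0.2,1,0.0006,-0.0022,-0.0004,0,0.04,-0.2,1,0.0006,-0.0022,-0.0004,0,0.04,-0.2,1,0.0004,-0.0022,-0.0004,0,0.04,-0.2,1,0.0004,-0.0022,-0.0004,0,0.04,-0.2,1,0,0,0,0,0,0,1,0,0,0,0,0,0,1])

```text
clock: 10.07
eef_pos: [0.5849, -0.0115, 0.0812]
tool_rot: [0.988, 0.128, 0.011, 0.087]
ft_force: [-0.2, -6.4, 5.7]
grip_width: 0.0494
```

```bash
python3 chk.py 12; python3 - <<'E'
from blk import *
for k in('8','11','12'):
    q=rect('top'+k,(155,155,190,240),.034,.053)
# stop-side gap: board/stop geometry vs block far end
snap('scene','scene12')
E
```

```text
10.0667 q [ 0.0482  0.5713 -0.1281  0.8341 -0.1725  1.358 ] p [ 0.5849 -0.0115  0.0812] F [-0.2146 -6.3551  5.7462] w 0.049427649106329366
z [ 0.0449 -0.1697 -0.9845] xaz 14.771611708130315 grasp [ 0.5873 -0.0206  0.028 ]
2463 rect ((534.6151733398438, 165.29733276367188), (105.51028442382812, 197.3788604736328), 15.41960334777832) median z 0.0624809253996907 centroid [0.5327 0.175  0.0625]
[[457.5188 246.4075]
 [509.9991  56.1334]
 [611.7115  84.1871]
 [559.2313 274.4612]]
end [0.5609 0.0702] az 105.41961 plane(slope y,x, z at end) [-0.0212 -0.0002  0.0648]
FK tip rel initial end y,x 0.047191651362390584 0.00040818216224484396
5 14 0.0645 | 35 238 0.0643 | 65 415 0.0635 | 95 418 0.0629 | 125 418 0.0625 | 155 420 0.0617 | 185 425 0.061 | 
0 [0.5614 0.0777 0.0649] [0.5564 0.0763 0.0655] [0.5663 0.0789 0.0657]
10 [0.5618 0.0759 0.0651] [0.5567 0.0746 0.0644] [0.5668 0.0772 0.0659]
20 [0.5623 0.0741 0.065 ] [0.5573 0.0727 0.066 ] [0.5674 0.0754 0.0658]
30 [0.5628 0.0723 0.0648] [0.5576 0.0709 0.0647] [0.568  0.0736 0.0651]
40 [0.5633 0.0704 0.0651] [0.5581 0.0691 0.0656] [0.5684 0.0718 0.066 ]
50 [0.5638 0.0685 0.065 ] [0.5586 0.0672 0.0663] [0.5691 0.0699 0.0652]
60 [0.5643 0.0667 0.0663] [0.559  0.0652 0.0652] [0.5695 0.0681 0.0665]
70 [0.5648 0.0647 0.0661] [0.5594 0.0632 0.0651] [0.5704 0.066  0.0637]
80 [0.5654 0.0625 0.0643] [0.5599 0.0613 0.0656] [0.5708 0.0641 0.0653]
90 [0.5659 0.0607 0.066 ] [0.5604 0.0591 0.0647] [0.5714 0.0621 0.0656]
100 [0.5665 0.0585 0.0651] [0.5609 0.0571 0.0657] [0.572  0.06   0.0653]
110 [0.567  0.0563 0.0653] [0.5614 0.0549 0.0657] [0.5726 0.0579 0.0655]
```

View pics/wrist12.png

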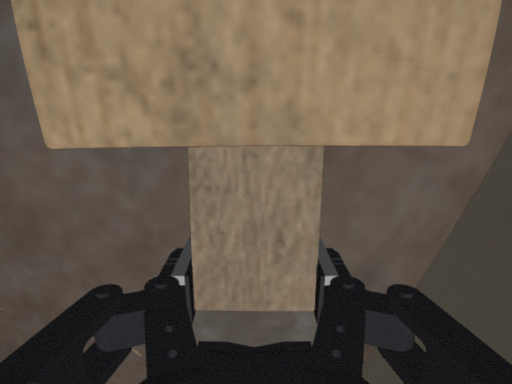

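View pics/top12.png

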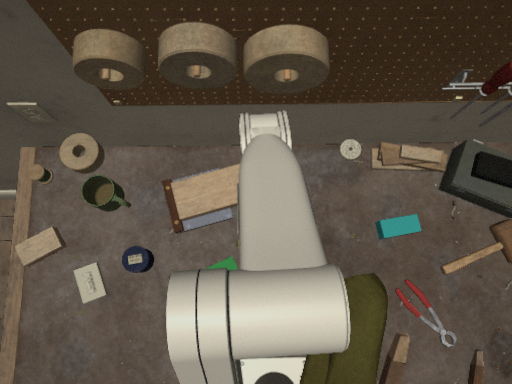

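```bash
python3 - <<'E'
from blk import *
st()
p,d,m=load('wrist12');P=cloud(d,m)
def pl(q):
    A=np.c_[q[:,:2],np.ones(len(q))];g=np.linalg.lstsq(A,q[:,2],rcond=None)[0];return g,np.hypot(*g[:2]),np.degrees(np.arctan2(-g[1],-g[0]))
print('wedge',pl(P[155:306,196:312].reshape(-1,3)))
print('block',pl(P[5:140,70:440].reshape(-1,3)))
# contact height: extrapolate wedge top z at the edge, block underside
for v in (300,304,308,310):print(P[v,256])
ed=[P[v,u] for u,v in ((60,143),(455,140))];dd=ed[1]-ed[0];print('edge az',np.degrees(np.arctan2(dd[1],dd[0])),ed)
o0=np.array([load('top0')[1],load('top12')[1]])
for n,b in dict(tin=(118,242,156,276),mug=(78,172,134,214),tape=(336,136,366,164)).items():
    u0,v0,u1,v1=b;a=load('top0')[0][v0:v1,u0:u1].astype(int);c=load('top12')[0][v0:v1,u0:u1].astype(int);print(n,abs(a-c).mean())
E
```

```text
10.2167 q [ 0.0481  0.5713 -0.1281  0.8342 -0.1724  1.3579] p [ 0.5849 -0.0115  0.0812] F [ 1.2949 -6.0046  5.0563] w 0.04959943888690899
z [ 0.0449 -0.1696 -0.9845] xaz 14.770030562562093 grasp [ 0.5873 -0.0207  0.028 ]
wedge (array([ 0.0383, -0.1535,  0.0147]), np.float64(0.15816990775557663), np.float64(104.0109111967707))
block (array([-0.0024,  0.0105,  0.0663]), np.float64(0.010763524996666907), np.float64(-77.0313259181404))
[ 0.588  -0.0221  0.0426]
[ 0.5884 -0.0234  0.0435]
[ 0.5889 -0.0254  0.0437]
[ 0.589  -0.0256  0.0446]
edge az 15.53588019713389 [array([0.5229, 0.0372, 0.0652]), array([0.6141, 0.0625, 0.067 ])]
tin 12.538699690402476
mug 11.885912698412698
tape 17.7781746031746
```

```bash
python3 - <<'E'
from blk import *
for k in('10','11','12'):
    p,d,m=load('wrist'+k);P=cloud(d,m);print(k)
    for v in range(30,312,12):
        q=P[v-2:v+3,205:305].reshape(-1,3);print(v,q.mean(0).round(4),q[:,2].std().round(4),end=' ; ')
    print()
a=load('top0')[0].astype(int);c=load('top12')[0].astype(int);print('ref',abs(a-c)[300:330,100:140].mean())
E
```

```text
10
30 [0.5677 0.0428 0.0248] 0.0133 ; 42 [0.5678 0.0391 0.018 ] 0.0076 ; 54 [0.5686 0.0353 0.0185] 0.0007 ; 66 [0.5694 0.0315 0.0208] 0.0117 ; 78 [0.5702 0.0276 0.0209] 0.0052 ; 90 [0.571  0.0237 0.0222] 0.0073 ; 102 [0.5719 0.0198 0.0231] 0.0051 ; 114 [0.5727 0.0158 0.024 ] 0.0006 ; 126 [0.5735 0.012  0.0258] 0.0087 ; 138 [0.5745 0.0082 0.0275] 0.0121 ; 150 [0.5752 0.0039 0.028 ] 0.0085 ; 162 [ 0.5762 -0.0003  0.0287] 0.0049 ; 174 [ 0.577  -0.0043  0.0304] 0.0083 ; 186 [ 0.5779 -0.0086  0.0315] 0.0082 ; 198 [ 0.5789 -0.0131  0.0323] 0.0047 ; 210 [ 0.5799 -0.0174  0.0335] 0.0047 ; 222 [ 0.5808 -0.0218  0.0349] 0.0065 ; 234 [ 0.5817 -0.026   0.0366] 0.009 ; 246 [ 0.5827 -0.031   0.0373] 0.0045 ; 258 [ 0.5837 -0.0356  0.0388] 0.0062 ; 270 [ 0.5848 -0.0404  0.04  ] 0.0044 ; 282 [ 0.5858 -0.0452  0.0415] 0.0061 ; 294 [ 0.5869 -0.0506  0.0425] 0.0005 ; 306 [ 0.588  -0.0554  0.0442] 0.0042 ; 
11
30 [0.5642 0.0614 0.0632] 0.0058 ; 42 [0.5648 0.0591 0.0631] 0.0047 ; 54 [0.5654 0.0567 0.0629] 0.0034 ; 66 [0.566  0.0543 0.0632] 0.0047 ; 78 [0.5665 0.0518 0.0631] 0.0047 ; 90 [0.5672 0.0493 0.06
[... 883 characters left out ...]
659] 0.0055 ; 102 [0.5662 0.0581 0.0661] 0.0064 ; 114 [0.5669 0.0555 0.0657] 0.0032 ; 126 [0.5676 0.0529 0.0661] 0.0064 ; 138 [0.5683 0.0502 0.066 ] 0.0055 ; 150 [0.5725 0.0347 0.0277] 0.0069 ; 162 [0.5735 0.0308 0.0293] 0.0097 ; 174 [0.5747 0.0264 0.0298] 0.0048 ; 186 [0.5758 0.0222 0.0311] 0.0048 ; 198 [0.5769 0.0179 0.0323] 0.0047 ; 210 [0.5779 0.0137 0.0337] 0.0066 ; 222 [0.5791 0.0094 0.0349] 0.0065 ; 234 [0.5802 0.005  0.0364] 0.0078 ; 246 [0.5815 0.0006 0.0379] 0.0089 ; 258 [ 0.5827 -0.0043  0.0388] 0.0062 ; 270 [ 0.5839 -0.009   0.0402] 0.0061 ; 282 [ 0.5853 -0.014   0.0413] 0.0043 ; 294 [ 0.5866 -0.019   0.0427] 0.0042 ; 306 [ 0.5879 -0.024   0.0442] 0.0042 ; 
ref 13.691944444444445
```

```bash
python3 -c "
from workcell import job_done
print(job_done())"
```

```text
the job is handed in; nothing more can be done
None
```

I slid the wedge flat under the middle of the block's overhanging end, and that end rose about 4.5 mm. The job is handed in with the wedge still gripped. It took about 10 s of the 45 s.

I gripped the bare-wood wedge by its thick end. I regripped it once with the tool leaning 10°, so the wrist would clear the rolls on the wall. I then turned it and pushed it in slowly, with a stop at about 17 mm under to check that the block had not lifted yet.

Last checks before handing in:
- **Lift:** two estimates agree, about 4.6 mm from the block's slope in the top camera and about 4.5 mm from its top edge in the wrist camera.
- **Wedge:** it is flat, with a slope of 0.276 against the stated 0.275. It is gripped at an opening of 49.5 mm, and the push is about 6 N. By arm position the tip is 47 mm past the edge.
- **Line-up:** the wedge is within about 1 mm of the middle line by arm position, and within about 1.5° of the block's line.
- **Block:** the fingers stayed clear of it in the wrist view. Its far end is still low on the board. I did not measure the gap to the stop at the end.
- **Other things:** the tin, mug and tape measure look unmoved in the top pictures. Pixel differences there were about the same as on a bare patch of bench.

Two checks disagreed:
- **Wedge slope:** one fit gave 0.158, caused by stray depth pixels. The row-by-row profile gave 0.276.
- **Sideways offset:** while the wedge was going in, it looked about 6 mm off the middle in the wrist picture but about 3 mm by arm position. I shifted it back towards the middle. Both are well inside the 30 mm limit.

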